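Hang the craft caddies on the library's swivel stand and turn it to the room

ROBOT

A 7-joint arm with a two-finger parallel gripper is mounted at the origin on the work surface. World frame = base frame: x ahead of the robot, y to its left, z up, the work surface at z = 0. Lengths are in mm, angles in rad, forces in N, time in s.
With the tool pointing down it reaches from about 425 to 1025 mm from the base axis. Payload 9.4 kg.
Tool frame: the origin (TCP) lies on the centre line of the jaws, within the pads' length; the fingertips stand 11 mm ahead of it and the grasp point (between the pads) lies 8 mm behind it; z points along the fingers, y is the line along which they close (so a half turn about z gives the same grasp; the last joint's range is limited). The gripper opens to 85 mm and grips with 20 to 120 N. Pads are 22 mm wide; open, the fingers measure 114 mm over their backs; the gripper's body (76 mm by 85 mm) begins 54 mm behind the grasp point. The pads swing forward as they close: fully open they stand 13 mm farther back than shut.
Start: joints at [1.159, 0.599, -0.003, 1.599, 0.002, 0.943, -0.08], TCP at [238.212, -684.748, 242.275] pointing down, gripper open.
Joint ranges: [-2.57, 2.57], [-0.35, 1.97], [-1.29, 1.29], [0.11, 2.56], [-1.05, 4.19], [0.11, 1.86], [-2.63, 2.63]. Speed limits (rad/s): [2.22, 2.22, 3.01, 3.01, 3.14, 3.14, 3.14].

INTERFACE

Orientations are given as a unit quaternion [x, y, z, w].
In Python, from bench import bot gives the robot as it stands. The module is installed in compiled form; this text tells all that it offers.
- The arm moves only by the tool step_arm, never from a script. Its argument "rows" is a list of rows, each a list of 2 entries, a list of its own where there are three numbers: the shift along the tool's x, y, z in m, then the turn, a rotation vector about the tool's x, y, z in rad. A call has 1 to 12 rows; each row is the pose to reach, as a shift and turn from the pose commanded when the call began, along the tool's axes at that moment; what a row does not reach only later rows make up. A row lasts 1/10 s, in which the tool goes at most 50 mm and 8.59 degrees, less where a joint would pass 70% of its speed; a pose out of reach is approached as far as the arm can. A call with a gripper value outside its range is refused whole. "grip" is the gripper command: -1 is shut, 1 is fully open, values between are in proportion, set as the call begins (left out, the last holds). The fingers move at their own pace and stop on an object; "grip_force" is the grip in N (left out, the last holds). Time passes only in rows, so rows that repeat a pose let the fingers close. It gives the time, the measured TCP pose, the force, the opening and the grip force at its end, in the units of the state.
- bot.state(): the state, without advancing time (a new reading comes with each control period).
- bot.snapshot(name): name is "side" or "top"; returns (picture, depth): 420x560x3 uint8, blue, green, red; 420x560 float32, mm along the optical axis (not along the pixel's ray), 0 where there is no reading.
- bot.get_calibration(name): a dict with "mtx" (3x3 intrinsics, pixels), "extrinsics" (4x4, takes a point from world to camera coordinates). Camera axes: x right, y down, z forward; pixel columns grow to the right and rows downward; lengths in mm; the calibration is good to about 2 mm. A picture is of the moment at which its call begins. get_calibration takes no time and is no camera call.
- bot.sign_off(): hands the job in; it is judged then, once.
The state is a dict: "time_s": time; "joint_positions": joint angles; "qd": joint speeds; "joint_torque": joint torques, N m; "ee_pos": TCP position; "tool_rot": TCP orientation; "force": force on the tool from outside, world axes, zero at the start; "moment": the same for the moment, N m; "gripper_width": opening from 0.0 (shut) to 1.0 (fully open); "grip_force": force on a finger pad.
Only numpy, scipy, OpenCV 4.12 (cv2) and the standard library are available. Lean on these libraries where they do the work, as an engineer would, in place of code of your own. Each camera call takes 0.05 s, during which the arm holds its last target. There are 200 camera calls.

TASK

Turn the swivel stand by its black post until the pointer clicks in at the white mark, so that its slotted face looks towards you. Hang every coloured caddy on the table at the place of its own colour: hooks through the slots, then pressed down until it snaps home, fully seated. When all hang, turn the stand two clicks clockwise (seen from above) so that the pointer rests at the orange mark, and leave the jar and the glue bottle where they are.

Things in the scene. Friction and masses are not known exactly. Their poses are not given: they have to be found in the camera images.
- stand (a joint): angle of the swivel stand (white disc with an upright slotted aluminium panel) on its foot, rad, positive counter-clockwise from above. Sprung detents every 30 deg (0.5236 rad, at multiples of it), 0.3 N m to pass one. 0: black pointer stripe on the disc at the white mark, slotted face towards the robot. -1.047: two clicks clockwise, pointer at the orange mark. Travel -1.8 to 2.3.
- foot: round grey foot of the stand, fixed to the table, 370 mm diameter, 6 mm high, with click marks on its rim; origin at the centre of its underside, on the vertical swivel axis. x points away from the white mark (which is on its -x side).
- post (a point): grip point in the stand's turning post: upright round black knob, 22 mm diameter, top 195 mm above the table, this point 17 mm below its top. It stands behind the panel (away from the slotted face), 75 mm from the swivel axis, and turns with the stand; point x points from the axis to the post, z up. The panel's top is 175 mm high. Push it round or hold it loosely.
- red_slot (a point): leftmost (+y) of four places, 78 mm apart, on the front face of the 6 mm thick panel, red strip above. Point midway between its two slots at their lower ends, 129 mm above the table. Slots 14 mm wide, 28 mm high, 44 mm apart between centres. x points into the panel, away from the caddy, z up; turns with the stand. A sprung ball catch sticks out 4 mm from the face 57 mm below.
- red_grip (a point): red plastic caddy, 0.25 kg, may be absent: tray 100 mm long (x), 70 wide (y), rim 45 high; upright carrying handle along its middle, 10 mm thick (y), 90 long (x), top 90 mm above the underside. Point in the handle, 15 mm below its top, 5 mm nearer the front than the handle's middle. x points to the caddy's back, where two hooks are; z up. Pinch it across y.
- red_hook (a point): on the rear face of the red caddy's back, between its hooks (8 mm wide, 44 mm apart); 60 mm along +x and 6 below red_grip. Tongues 0 to 6 mm above it reach back 14.5 mm; their teeth hang to 14 below. Enter the slots with it 18 mm (15-21) above red_slot till the back meets the panel, then push down: the foot snaps past the catch (about 8 N). Locked: it meets red_slot, 2.5 mm play.
- yellow_slot (a point): second from left of four places, 78 mm apart, on the front face of the 6 mm thick panel, yellow strip above. Point midway between its two slots at their lower ends, 129 mm above the table. Slots 14 mm wide, 28 mm high, 44 mm apart between centres. x points into the panel, away from the caddy, z up; turns with the stand. A sprung ball catch sticks out 4 mm from the face 57 mm below.
- yellow_grip (a point): yellow plastic caddy, 0.25 kg, may be absent: tray 100 mm long (x), 70 wide (y), rim 45 high; upright carrying handle along its middle, 10 mm thick (y), 90 long (x), top 90 mm above the underside. Point in the handle, 15 mm below its top, 5 mm nearer the front than the handle's middle. x points to the caddy's back, where two hooks are; z up. Pinch it across y.
- yellow_hook (a point): on the rear face of the yellow caddy's back, between its hooks (8 mm wide, 44 mm apart); 60 mm along +x and 6 below yellow_grip. Tongues 0 to 6 mm above it reach back 14.5 mm; their teeth hang to 14 below. Enter the slots with it 18 mm (15-21) above yellow_slot till the back meets the panel, then push down: the foot snaps past the catch (about 8 N). Locked: it meets yellow_slot, 2.5 mm play.
- blue_slot (a point): third from left of four places, 78 mm apart, on the front face of the 6 mm thick panel, blue strip above. Point midway between its two slots at their lower ends, 129 mm above the table. Slots 14 mm wide, 28 mm high, 44 mm apart between centres. x points into the panel, away from the caddy, z up; turns with the stand. A sprung ball catch sticks out 4 mm from the face 57 mm below.
- blue_grip (a point): blue plastic caddy, 0.25 kg, may be absent: tray 100 mm long (x), 70 wide (y), rim 45 high; upright carrying handle along its middle, 10 mm thick (y), 90 long (x), top 90 mm above the underside. Point in the handle, 15 mm below its top, 5 mm nearer the front than the handle's middle. x points to the caddy's back, where two hooks are; z up. Pinch it across y.
- blue_hook (a point): on the rear face of the blue caddy's back, between its hooks (8 mm wide, 44 mm apart); 60 mm along +x and 6 below blue_grip. Tongues 0 to 6 mm above it reach back 14.5 mm; their teeth hang to 14 below. Enter the slots with it 18 mm (15-21) above blue_slot till the back meets the panel, then push down: the foot snaps past the catch (about 8 N). Locked: it meets blue_slot, 2.5 mm play.
- green_slot (a point): rightmost (-y) of four places, 78 mm apart, on the front face of the 6 mm thick panel, green strip above. Point midway between its two slots at their lower ends, 129 mm above the table. Slots 14 mm wide, 28 mm high, 44 mm apart between centres. x points into the panel, away from the caddy, z up; turns with the stand. A sprung ball catch sticks out 4 mm from the face 57 mm below.
- green_grip (a point): green plastic caddy, 0.25 kg, may be absent: tray 100 mm long (x), 70 wide (y), rim 45 high; upright carrying handle along its middle, 10 mm thick (y), 90 long (x), top 90 mm above the underside. Point in the handle, 15 mm below its top, 5 mm nearer the front than the handle's middle. x points to the caddy's back, where two hooks are; z up. Pinch it across y.
- green_hook (a point): on the rear face of the green caddy's back, between its hooks (8 mm wide, 44 mm apart); 60 mm along +x and 6 below green_grip. Tongues 0 to 6 mm above it reach back 14.5 mm; their teeth hang to 14 below. Enter the slots with it 18 mm (15-21) above green_slot till the back meets the panel, then push down: the foot snaps past the catch (about 8 N). Locked: it meets green_slot, 2.5 mm play.
- jar: bystander: glass jar with steel lid, 72 mm diameter, 100 mm high; origin at centre of underside
- glue: bystander: white glue bottle with orange cap, 44 mm diameter, 130 mm high; origin at centre of underside

How it is judged (in metres and radians):
On the way, in this order (a step that is already met when the one before it is completed fails the run):
1. the stand is clicked in at the white loading mark (value of joint stand between -0.12 and 0.12 rad and velocity of joint stand between -0.1 and 0.1 rad/s), for 0.2 s.
2. every caddy present is hooked on at its colour and pressed home, with the stand at the white mark (value of joint stand between -0.2 and 0.2 rad and z of red_hook in the frame of red_slot between -0.005 and 0.005 m and x of red_hook in the frame of red_slot between -0.007 and 0.005 m and y of red_hook in the frame of red_slot between -0.007 and 0.007 m and angle between each of red_grip, yellow_grip, blue_grip, green_grip's own z axis and vertical below 0.12 rad and z of yellow_hook in the frame of yellow_slot between -0.005 and 0.005 m and x of yellow_hook in the frame of yellow_slot between -0.007 and 0.005 m and y of yellow_hook in the frame of yellow_slot between -0.007 and 0.007 m and z of blue_hook in the frame of blue_slot between -0.005 and 0.005 m and x of blue_hook in the frame of blue_slot between -0.007 and 0.005 m and y of blue_hook in the frame of blue_slot between -0.007 and 0.007 m and z of green_hook in the frame of green_slot between -0.005 and 0.005 m and x of green_hook in the frame of green_slot between -0.007 and 0.005 m and y of green_hook in the frame of green_slot between -0.007 and 0.007 m), for 0.2 s.
3. the stand is turned two clicks clockwise to the orange mark (value of joint stand between -1.1672 and -0.9272 rad), for 0.2 s.
At the end, for the whole second after the job is handed in: The stand rests two clicks clockwise of the white mark (joint -1.047, within 0.12 rad), and every caddy present is locked at its own colour (hook point within 5 mm in height, 7 mm sideways and 7 mm off the panel of its slot point, upright within 0.12 rad), at rest (all of step 3 and z of red_hook in the frame of red_slot between -0.005 and 0.005 m and x of red_hook in the frame of red_slot between -0.007 and 0.005 m and y of red_hook in the frame of red_slot between -0.007 and 0.007 m and angle between each of red_grip, yellow_grip, blue_grip, green_grip's own z axis and vertical below 0.12 rad and z of yellow_hook in the frame of yellow_slot between -0.005 and 0.005 m and x of yellow_hook in the frame of yellow_slot between -0.007 and 0.005 m and y of yellow_hook in the frame of yellow_slot between -0.007 and 0.007 m and z of blue_hook in the frame of blue_slot between -0.005 and 0.005 m and x of blue_hook in the frame of blue_slot between -0.007 and 0.005 m and y of blue_hook in the frame of blue_slot between -0.007 and 0.007 m and z of green_hook in the frame of green_slot between -0.005 and 0.005 m and x of green_hook in the frame of green_slot between -0.007 and 0.005 m and y of green_hook in the frame of green_slot between -0.007 and 0.007 m and velocity of joint stand between -0.05 and 0.05 rad/s and linear speed of each of red, yellow, blue, green below 0.03 m/s); the robot touches nothing.
It fails at once if the jar is pushed away or knocked over (distance of jar from where it was at the start of the episode above 0.04 m or angle between jar's own z axis and vertical above 0.5 rad).
It fails at once if the glue is pushed away or knocked over (distance of glue from where it was at the start of the episode above 0.04 m or angle between glue's own z axis and vertical above 0.5 rad).
Of red, yellow, blue, green only 3 to 4 are there at a start; the rules pass over those that are not, and their reading is None.
At some moment in a run one of red, yellow, blue, green may be knocked a few centimetres aside while the robot is not near it.
Once in a run the grip may slacken for a moment while it holds something.
It also fails if it takes over 210 s, if anything falls off the work surface, if the arm or the gripper's body presses on something with over 40 N, if the wrist force passes 120 N, or if a joint passes its speed limit or range.

## Working session

There is one attempt and no reset: what is moved stays moved. The work goes in short steps, Python scripts to look and compute and a tool call to move; the robot and the scene stay as the last step left them, time stands still between calls to the robot, and variables do not carry over. Pictures are saved under pics/ and viewed, at most 14 in all, crops included, and the job is handed in when it is done.

Besides the shell and the picture viewer there is one more tool, called as name([rows], argument=value, ...), one row to a line, values as JSON. step_arm: Moves the arm, as the interface text tells. Its arguments: {"type":"object","properties":{"rows":{"type":"array"},"grip":{"type":"number"},"grip_force":{"type":"number"}},"required":["rows"]}

```bash
mkdir -p pics; cat > h.py <<'E'
import numpy as np, cv2
from bench import bot
from scipy.spatial.transform import Rotation as R
def snap(n):
    p,d=bot.snapshot(n); c=bot.get_calibration(n); return p,d,np.array(c["mtx"]),np.array(c["extrinsics"])
def cloud(d,K,E):
    v,u=np.indices(d.shape); 
    P=np.stack([(u-K[0,2])/K[0,0]*d,(v-K[1,2])/K[1,1]*d,d],-1)
    return (P-E[:3,3])@E[:3,:3]
def ray(u,v,K,E,z):
    o=-E[:3,:3].T@E[:3,3]; r=E[:3,:3].T@np.linalg.solve(K,[u,v,1.]); return o+r*(z-o[2])/r[2]
E
python3 - <<'E'
from h import *
for n in ("side","top"):
    p,d,K,E=snap(n); cv2.imwrite(f"pics/{n}0.png",p); np.savez(f"{n}0.npz",p=p,d=d,K=K,E=E)
    print(n,K.round(1).tolist(),(-E[:3,:3].T@E[:3,3]).round(),E[:3,:3].round(2).tolist())
print(bot.state())
E
```

```text
side [[441.9, 0.0, 278.6], [0.0, 441.9, 218.9], [0.0, 0.0, 1.0]] [-60. 741. 926.] [[-0.78, -0.62, -0.0], [-0.38, 0.48, -0.79], [0.49, -0.62, -0.61]]
top [[433.4, 0.0, 277.1], [0.0, 433.4, 201.9], [0.0, 0.0, 1.0]] [ 388.  -79. 1399.] [[0.01, -1.0, 0.01], [-0.99, -0.01, -0.14], [0.14, -0.0, -0.99]]
{'time_s': 0.1, 'joint_positions': array([ 1.15929707,  0.6000634 , -0.00250488,  1.60004584,  0.00180707,
        0.94289305, -0.07978142]), 'qd': array([-0.00167771, -0.00274564, -0.00205585, -0.00371093,  0.00113463,
        0.00016187,  0.00275767]), 'joint_torque': array([ 4.96643872e-03, -7.77995110e+01,  1.56948611e+00, -2.58627319e+01,
        1.25426127e-02,  5.45229879e-03, -1.28095559e-05]), 'ee_pos': array([ 238.05394785, -684.37875179,  241.49209717]), 'tool_rot': array([ 9.86017007e-01,  1.66643230e-01, -1.94692875e-04, -6.76652719e-04]), 'force': array([ 0.0429269 , -0.31592147, -0.20489355]), 'moment': array([0.0107746 , 0.03731723, 0.04431814]), 'grip_force': 0.0, 'gripper_width': 1.0009838204793846}
```

View pics/top0.png

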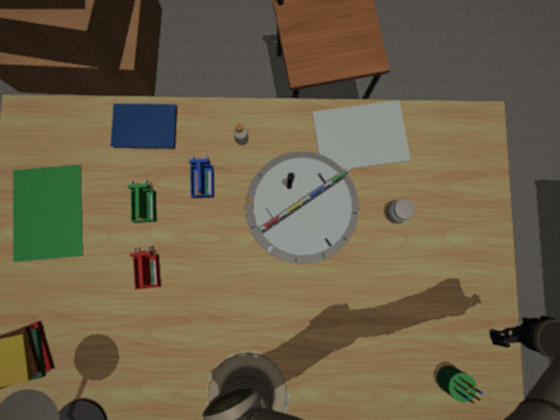

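View pics/side0.png

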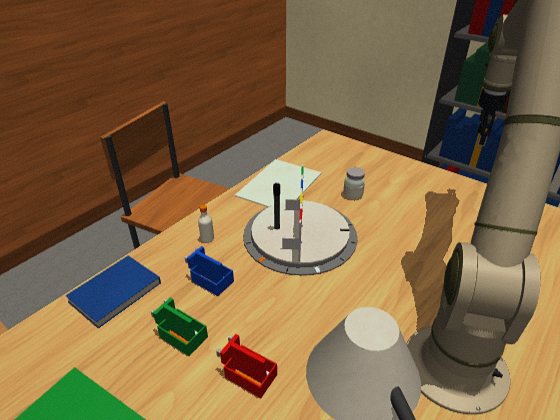

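The top view shows three caddies: red (146,268), green (143,202) and blue (202,178). There is no yellow one. The stand centre is at (302,208), the post at (290,180), the pointer at (328,242), the white mark near (270,249) and orange near (249,200). The jar is at (402,210) and the glue at (241,133).

```bash
python3 - <<'E'
from h import *
f=np.load("top0.npz");p,d,K,E=f["p"],f["d"],f["K"],f["E"]
C=cloud(d,K,E); hsv=cv2.cvtColor(p,cv2.COLOR_BGR2HSV); H,S,V=[hsv[...,i].astype(int) for i in range(3)]
def show(n,u,v): print(n,p[v,u],C[v,u].round())
for n,u,v in [("disc",302,225),("jar",402,208),("glue",240,128),("post",291,177),("table",300,320),("lampdisc",95,355),("lampb",83,408),("panel",305,203)]: show(n,u,v)
z=C[...,2]
# foot disc: non-wood, height 2..40 near
m=((S<60)&(z>-5)&(z<40)).astype(np.uint8); m[:140]=0;m[275:]=0;m[:,:238]=0;m[:,368:]=0
c=max(cv2.findContours(m,0,1)[0],key=cv2.contourArea); e=cv2.fitEllipse(c); print("foot ell",e, ray(*e[0],K,E,6), "r",np.linalg.norm(ray(e[0][0]+e[1][1]/2,e[0][1],K,E,6)-ray(*e[0],K,E,6)))
fc=ray(*e[0],K,E,6)
# post: dark, z>100
m=(V<50)&(z>185)&(z<205); m[:,:270]=0; m[:,320:]=0;m[:150]=0;m[220:]=0; print("post",m.sum(),C[m].mean(0).round(1))
m=(z>150)&(z<182)&(np.hypot(C[...,0]-fc[0],C[...,1]-fc[1])<190)
q=C[m]; o=q.mean(0); w=np.linalg.svd(q[:,:2]-o[:2],full_matrices=False)[2][0]; print("panel",m.sum(),o.round(1),np.degrees(np.arctan2(w[1],w[0])))
# rim marks polar dump
rr=np.hypot(C[...,0]-fc[0],C[...,1]-fc[1]); a=np.degrees(np.arctan2(C[...,1]-fc[1],C[...,0]-fc[0]))
for n,m in [("white",(V>150)&(S<40)&(rr>160)&(rr<190)&(z<25)),("orange",(S>120)&(V>110)&(rr>160)&(rr<184)&(z<25)),("dark pointer",(V<60)&(rr>90)&(rr<165)&(z<30)),("darkrim",(V<75)&(rr>165)&(rr<184)&(z<25))]:
    aa=np.sort(a[m]%360); print(n,m.sum(),np.unique((aa//3*3).astype(int),return_counts=True))
for n,m in [("red",((H<6)|(H>174))&(S>150)&(V>60)),("yellow",(H>22)&(H<35)&(S>170)&(V>80)),("green",(H>45)&(H<80)&(S>120)),("blue",(H>105)&(H<130)&(S>120))]:
    k,l,st,ce=cv2.connectedComponentsWithStats(m.astype(np.uint8))
    for i in range(1,k):
        if st[i,4]>40: print(n,st[i],np.median(C[l==i],0).round())
cv2.imwrite("pics/c1.png",cv2.resize(np.hstack([p[145:305,115:225]]),None,fx=5,fy=5)[:600*2:1][:800])
E
```

```text
disc [143 150 144] [ 513. -164.   28.]
jar [120 124 132] [ 562. -462.   99.]
glue [ 47  98 138] [798.  32. 126.]
post [32 27 31] [ 634. -122.  192.]
table [ 76 108 140] [ 217. -160.    0.]
lampdisc [44 65 85] [104. 475.  -3.]
lampb [44 45 46] [-44. 491.  22.]
panel [57 58 60] [ 578. -170.   69.]
foot ell ((308.5467529296875, 199.7429962158203), (106.78902435302734, 129.82479858398438), 32.57192611694336) [ 597.6662129  -186.03195949    6.        ] r 211.26029569305877
post 29 [ 635.5 -120.5  193.9]
panel 315 [ 577.5 -161.8  172.8] 125.04161344636935
white 105 (array([ 72,  78,  84,  87,  90,  99, 102, 105, 108, 111, 114, 129, 132,
       135, 138, 141, 144, 147, 150, 153, 162, 165, 168, 171, 174, 180,
       186, 189, 195, 306, 309, 312, 315, 318, 321, 324, 327, 330, 333,
       336, 339, 342, 345, 348]), array([1, 1, 1, 1, 1, 2, 2, 1, 1, 1, 2, 1, 2, 1, 1, 1, 1, 2, 1, 2, 1, 1,
       2, 1, 1, 2, 1, 1, 1, 3, 5, 6, 6, 5, 4, 5, 4, 5, 8, 4, 5, 2, 5, 1]))
orange 1 (array([303]), array([1]))
dark pointer 4 (array([201, 204]), array([3, 1]))
darkrim 2 (array([60, 63]), array([1, 1]))
red [130 252  28  37 352] [388. 321.  72.]
red [ 42 343   9  28 109] [ 96. 612.  27.]
green [  14  165   68   96 6000] [544. 660.   3.]
green [129 185  27  37 677] [580. 339.  42.]
green [437 366  39  35 728] [  59. -600.   98.]
blue [ 112  105   64   43 2593] [834. 356.  25.]
blue [190 159  23  38 533] [671. 155.  45.]
```

```bash
python3 - <<'E'
from h import *
f=np.load("top0.npz");p=f["p"]
a=cv2.resize(p[145:270,238:368],None,fx=4.4,fy=4.4,interpolation=2)
b=cv2.resize(p[150:300,120:225],None,fx=3.6,fy=3.6,interpolation=2)
h=max(a.shape[0],b.shape[0]); a=cv2.copyMakeBorder(a,0,h-a.shape[0],0,0,0);b=cv2.copyMakeBorder(b,0,h-b.shape[0],0,0,0)
o=np.clip(np.hstack([a,b[:, :800-a.shape[1]]]).astype(float)*1.6,0,255);print(o.shape,a.shape);cv2.imwrite("pics/c1.png",o)
E
```

```text
(550, 800, 3) (550, 572, 3)[ WARN:0@0.281] global loadsave.cpp:1063 imwrite_ Unsupported depth image for selected encoder is fallbacked to CV_8U.
```

View pics/c1.png

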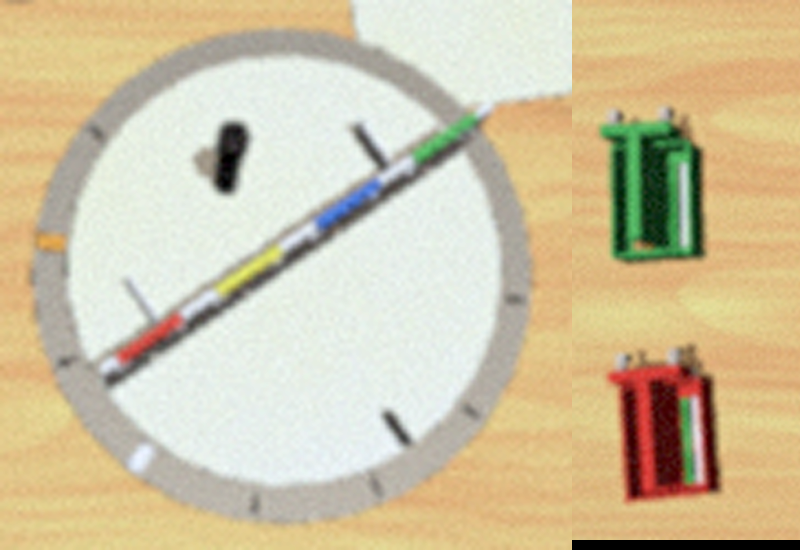

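The crop shows the foot centre at about (283,275), the white mark at (142,458), orange at (50,242) and the pointer at (400,428). The stand is roughly 75° counter-clockwise of white. Next I compute the axis, post and caddy handles.

```bash
cat >> h.py <<'E'
AX=None
def colmask(p,n):
    h=cv2.cvtColor(p,cv2.COLOR_BGR2HSV); H,S,V=[h[...,i].astype(int) for i in range(3)]
    return {"red":((H<7)|(H>172))&(S>130)&(V>40),"green":(H>45)&(H<80)&(S>110)&(V>35),"blue":(H>105)&(H<130)&(S>110)&(V>35),"yellow":(H>22)&(H<35)&(S>150)&(V>80)}[n]
def handle(p,d,K,E,n,box,z0=82,z1=98,zt=90):
    """grip-handle line: returns centre xy, yaw(deg of long axis), length, using pixel rays on plane zt"""
    C=cloud(d,K,E); m=colmask(p,n)&(C[...,2]>z0)&(C[...,2]<z1)
    m&=(C[...,0]>box[0])&(C[...,0]<box[1])&(C[...,1]>box[2])&(C[...,1]<box[3])
    v,u=np.nonzero(m)
    if len(u)<15: return n,len(u)
    q=np.array([ray(a,b,K,E,zt)[:2] for a,b in zip(u,v)])
    (c,s,a)=cv2.minAreaRect(q.astype(np.float32)); w=np.linalg.svd(q-q.mean(0),full_matrices=False)[2][0]
    t=(q-q.mean(0))@w; 
    return n,len(u),np.round(c,1),np.round(q.mean(0),1),round(float(np.degrees(np.arctan2(w[1],w[0]))),1),np.round(s,1),"medz",np.median(C[m][:,2]).round(1)
E
python3 - <<'E'
from h import *
for n in ("top","side"):
    f=np.load(n+"0.npz");p,d,K,E=f["p"],f["d"],f["K"],f["E"]
    for c,b in (("red",(320,470,250,400)),("green",(500,660,270,410)),("blue",(600,750,90,220))): print(n,handle(p,d,K,E,c,b))
f=np.load("top0.npz");p,d,K,E=f["p"],f["d"],f["K"],f["E"]
# foot outline: circle fit on non-wood mask boundary via rays on z=6
S=cv2.cvtColor(p,cv2.COLOR_BGR2HSV)[...,1]
m=(S<70).astype(np.uint8); m=cv2.morphologyEx(m,cv2.MORPH_CLOSE,np.ones((3,3)))
c0=ray(302.3,207.5,K,E,6)
pts=[]
for a in np.radians(np.arange(60,290,3)):
    for r in np.arange(215,150,-1.):
        w=c0+[r*np.cos(a),r*np.sin(a),0]; q=K@(E[:3,:3]@w+E[:3,3]); u,v=q[:2]/q[2]
        if m[int(round(v)),int(round(u))]: pts.append(w[:2]); break
pts=np.array(pts)
A=np.c_[2*pts,np.ones(len(pts))]; 
for _ in range(3):
    s=np.linalg.lstsq(A,(pts**2).sum(1),rcond=None)[0]; r=np.sqrt(s[2]+s[0]**2+s[1]**2); e=np.hypot(*(pts-s[:2]).T)-r; k=abs(e)<2*e.std()+.5; pts,A=pts[k],A[k]
ax=s[:2]; print("axis",ax.round(1),"r",r.round(1),c0.round(1),len(pts))
g=lambda x,y:(238+x/4.4,145+y/4.4)
for n,x,y,z in (("white",142,458,6),("orange",50,242,6),("ptr1",385,412,28),("ptr2",410,443,28),("posttop",237,130,195)):
    w=ray(*g(x,y),K,E,z)[:2]-ax; print(n,w.round(1),np.hypot(*w).round(1),np.degrees(np.arctan2(w[1],w[0])).round(1)%360)
C=cloud(d,K,E)
for c in ("red","blue","yellow","green"):
    mm=colmask(p,c)&(C[...,2]>140)&(C[...,2]<190)&(np.hypot(C[...,0]-ax[0],C[...,1]-ax[1])<200); 
    v,u=np.nonzero(mm); q=np.array([ray(a,b,K,E,172)[:2] for a,b in zip(u,v)]); print(c,len(u),(q.mean(0)-ax).round(1),np.median(C[mm][:,2]))
E
```

```text
top ('red', 181, array([379.2, 310.5]), array([382.7, 321.8]), -172.9, array([99.1, 58.6]), 'medz', np.float64(87.9))
top ('green', 152, array([578.9, 340.2]), array([586. , 342.3]), -176.8, array([94.8, 58.1]), 'medz', np.float64(87.6))
top ('blue', 139, array([661.1, 158.8]), array([672.1, 158.4]), -176.9, array([94.1, 55.6]), 'medz', np.float64(88.3))
side ('red', 338, array([369.2, 323.2]), array([378.7, 325.4]), -171.8, array([100.7,  59.1]), 'medz', np.float64(88.7))
side ('green', 258, array([579. , 356.9]), array([585.1, 346.8]), -174.5, array([ 56.3, 104.5]), 'medz', np.float64(88.7))
side ('blue', 170, array([662.2, 173.6]), array([668.1, 163.5]), -175.1, array([ 55. , 101.9]), 'medz', np.float64(88.4))
axis [ 576.5 -163.6] r 183.8 [ 572.  -165.8    6. ] 74
white [-139.9   99.7] 171.8 144.5
orange [ 17.9 169.8] 170.8 84.0
ptr1 [-105.7  -74.5] 129.3 215.2
ptr2 [-127.7  -92.3] 157.6 215.9
posttop [64.3 39.5] 75.4 31.6
red 38 [-68.4  95.4] 174.9772420412017
blue 36 [ 21.  -32.1] 174.988399846409
yellow 0 [nan nan] nan
green 23 [ 64.5 -94.4] 174.88016725041393<stdin>:26: RuntimeWarning: Mean of empty slice.
  ret = ret.dtype.type(ret / rcount)
  return _methods._mean(a, axis=axis, dtype=dtype,
```

```bash
cat >> h.py <<'E'
def go(targets):
    """targets: (x,y,z mm, yaw of tool y in deg, tool down) -> rows from present pose"""
    s=bot.state(); P=np.array(s["ee_pos"]); Q=R.from_quat(s["tool_rot"])
    y=Q.as_matrix()[:,1]; print("t",round(s["time_s"],2),"pos",P.round(1),"yaw y",np.degrees(np.arctan2(y[1],y[0])).round(1),"F",np.round(s["force"],1),"w",round(s["gripper_width"],3),"gf",s["grip_force"])
    for x,yy,z,a in targets:
        a=np.radians(a); Y=np.array([np.cos(a),np.sin(a),0]); Z=np.array([0,0,-1.]); T=R.from_matrix(np.c_[np.cross(Y,Z),Y,Z])
        print(np.round(Q.inv().apply(np.array([x,yy,z])-P)/1000,4).tolist(),np.round((Q.inv()*T).as_rotvec(),3).tolist())
E
python3 -c "
from h import *
go([(637,-120,241,-54.5),(637,-120,191,-54.5)])"
```

```text
t 0.1 pos [ 238.1 -684.4  241.5] yaw y -70.8 F [ 0.  -0.3 -0.2] w 1.001 gf 0.0
[0.5623, -0.4019, 0.001] [-0.001, -0.0, -0.285]
[0.5623, -0.4019, 0.051] [-0.001, -0.0, -0.285]
```

step_arm([
  [[0.562,-0.402,0.0],[0,0,-0.285]],
  [[0.562,-0.402,0.0],[0,0,-0.285]],
  [[0.562,-0.402,0.0],[0,0,-0.285]],
  [[0.562,-0.402,0.0],[0,0,-0.285]],
  [[0.562,-0.402,0.0],[0,0,-0.285]],
  [[0.562,-0.402,0.0],[0,0,-0.285]],
  [[0.562,-0.402,0.0],[0,0,-0.285]],
  [[0.562,-0.402,0.0],[0,0,-0.285]],
  [[0.562,-0.402,0.0],[0,0,-0.285]],
  [[0.562,-0.402,0.0],[0,0,-0.285]],
  [[0.562,-0.402,0.0],[0,0,-0.285]],
  [[0.562,-0.402,0.0],[0,0,-0.285]],
], grip=0.04)

```text
time_s: 1.3
ee_pos: [585.2, -192.9, 242.1]
tool_rot: [0.952, 0.305, -0.0, -0.0]
force: [1.1, -0.4, -1.4]
gripper_width: 0.519
grip_force: 0.0
```

```bash
python3 -c "
from h import *
go([(637,-120,241,-54.5),(637,-120,191,-54.5)])"
```

```text
t 1.3 pos [ 585.2 -192.9  242.1] yaw y -54.5 F [ 1.1 -0.4 -1.4] w 0.519 gf 0.0
[0.0845, -0.0292, 0.001] [-0.0, 0.0, 0.0]
[0.0845, -0.0292, 0.051] [-0.0, 0.0, 0.0]
```

step_arm([
  [[0.0845,-0.029,0.0],[0,0,0]],
  [[0.0845,-0.029,0.0],[0,0,0]],
  [[0.0845,-0.029,0.0],[0,0,0]],
  [[0.0845,-0.029,0.0],[0,0,0]],
])

```text
time_s: 1.7
ee_pos: [636.4, -120.9, 241.6]
tool_rot: [0.952, 0.306, -0.001, -0.0]
force: [-0.3, 0.2, 0.0]
gripper_width: 0.521
grip_force: 0.0
```

```bash
python3 - <<'E'
from h import *
go([(637,-120,191,-54.5)])
# arc plan: clockwise about axis
p,d,K,E=snap("side"); cv2.imwrite("pics/s1.png",cv2.resize(p[120:280,200:400],None,fx=3,fy=3))
E
```

```text
t 1.7 pos [ 636.4 -120.9  241.6] yaw y -54.4 F [-0.3  0.2  0. ] w 0.521 gf 0.0
[0.001, -0.0003, 0.0506] [-0.001, 0.001, 0.003]
```

View pics/s1.png

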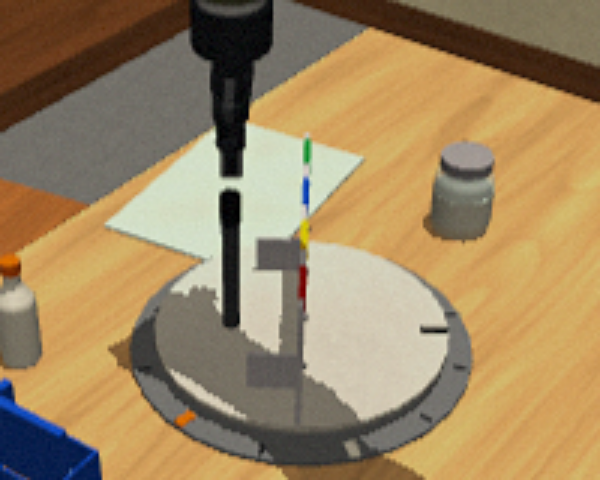

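step_arm([
  [[0.001,0,0.05],[0,0,0]],
  [[0.001,0,0.05],[0,0,0]],
  [[0.001,0,0.05],[0,0,0]],
])

```text
time_s: 2.05
ee_pos: [636.0, -122.8, 192.1]
tool_rot: [0.953, 0.304, -0.001, -0.0]
force: [0.4, 0.0, 1.0]
gripper_width: 0.522
grip_force: 0.0
```

step_arm([
  [[0,0,0],[0,0,0]],
  [[0,0,0],[0,0,0]],
  [[0,0,0],[0,0,0]],
], grip=-0.34, grip_force=20)

```text
time_s: 2.35
ee_pos: [637.6, -121.7, 193.7]
tool_rot: [0.952, 0.305, 0.001, 0.0]
force: [0.3, 0.3, 0.0]
gripper_width: 0.329
grip_force: 0.0
```

step_arm([
  [[-0.0003,0.0065,0],[0,0,0.087]],
  [[-0.0011,0.013,0],[0,0,0.175]],
  [[-0.0026,0.0194,0],[0,0,0.262]],
  [[-0.0045,0.0257,0],[0,0,0.349]],
  [[-0.007,0.0317,0],[0,0,0.436]],
  [[-0.01,0.0375,0],[0,0,0.524]],
  [[-0.0136,0.043,0],[0,0,0.611]],
  [[-0.0175,0.0482,0],[0,0,0.698]],
  [[-0.022,0.053,0],[0,0,0.785]],
  [[-0.0268,0.0575,0],[0,0,0.873]],
  [[-0.032,0.0614,0],[0,0,0.96]],
  [[-0.0375,0.065,0],[0,0,1.047]],
])

```text
time_s: 3.55
ee_pos: [644.8, -194.7, 193.0]
tool_rot: [0.977, -0.213, 0.0, -0.001]
force: [-0.4, 2.2, 0.7]
gripper_width: 0.332
grip_force: 0.9
```

```bash
cat >> h.py <<'E'
AX=np.array([576.5,-163.6]); 
def panel(p,d,K,E):
    """panel-top line from depth: normal direction (deg), offset along normal of its mean, strip centres"""
    C=cloud(d,K,E); rr=np.hypot(C[...,0]-AX[0],C[...,1]-AX[1]); m=(C[...,2]>160)&(C[...,2]<180)&(rr<175)
    v,u=np.nonzero(m); q=np.array([ray(a,b,K,E,173)[:2] for a,b in zip(u,v)])-AX
    S=cv2.cvtColor(p,cv2.COLOR_BGR2HSV)[...,1]
    q0=q.mean(0); w=np.linalg.svd(q-q0,full_matrices=False)[2][0]; print("panel n",len(u),"dir",np.degrees(np.arctan2(w[1],w[0])).round(2),"mean rel",q0.round(1))
    for c in ("red","yellow","blue","green"):
        mm=m&colmask(p,c); vv,uu=np.nonzero(mm)
        if len(uu): print(c,len(uu),np.mean([ray(a,b,K,E,173)[:2] for a,b in zip(uu,vv)],0).round(1))
E
python3 - <<'E'
from h import *
go([])
p,d,K,E=snap("top"); panel(p,d,K,E)
E
```

```text
t 3.55 pos [ 644.8 -194.7  193. ] yaw y -114.6 F [-0.4  2.2  0.7] w 0.332 gf 0.9479763731360435
panel n 170 dir -112.53 mean rel [ 7.5 16.4]
red 28 [620.1 -55. ]
green 17 [ 529.2 -273. ]
```

step_arm([
  [[-0.0003,0.0065,0],[0,0,0.087]],
  [[-0.0011,0.013,0],[0,0,0.175]],
  [[-0.0019,0.017,0],[0,0,0.227]],
  [[-0.0019,0.017,0],[0,0,0.227]],
  [[-0.0019,0.017,0],[0,0,0.227]],
])

```text
time_s: 4.1
ee_pos: [636.1, -210.4, 192.7]
tool_rot: [0.947, -0.32, 0.0, -0.0]
force: [0.3, 1.3, 0.5]
gripper_width: 0.33
grip_force: 0.5
```

step_arm([
  [[0,0,0],[0,0,0]],
  [[0,0,-0.03],[0,0,0]],
  [[0,0,-0.06],[0,0,0]],
  [[0,0,-0.09],[0,0,0]],
  [[0.05,0,-0.14],[0,0,0]],
  [[0.1,0,-0.14],[0,0,0]],
  [[0.15,0,-0.14],[0,0,0]],
], grip=0.0)

```text
time_s: 4.8
ee_pos: [743.7, -293.2, 335.2]
tool_rot: [0.947, -0.32, 0.002, -0.0]
force: [2.1, -0.3, 0.2]
gripper_width: 0.499
grip_force: 0.0
```

```bash
python3 - <<'E'
from h import *
go([])
for n in ("top","side"):
    p,d,K,E=snap(n); np.savez(n+"1.npz",p=p,d=d,K=K,E=E); panel(p,d,K,E)
    if n=="top": o=cv2.resize(p[140:290,120:370],None,fx=3,fy=3,interpolation=2); cv2.imwrite("pics/t1.png",o)
E
```

```text
t 4.8 pos [ 743.7 -293.2  335.2] yaw y -127.4 F [ 2.1 -0.3  0.2] w 0.499 gf 0.0
panel n 148 dir -126.42 mean rel [44.5 59. ]
red 32 [645.7 -68. ]
panel n 603 dir -126.51 mean rel [0.9 3.2]
red 90 [642.  -66.8]
yellow 14 [ 599.9 -130.4]
blue 74 [ 549.1 -190.3]
green 70 [ 502.2 -253.6]
```

View pics/t1.png

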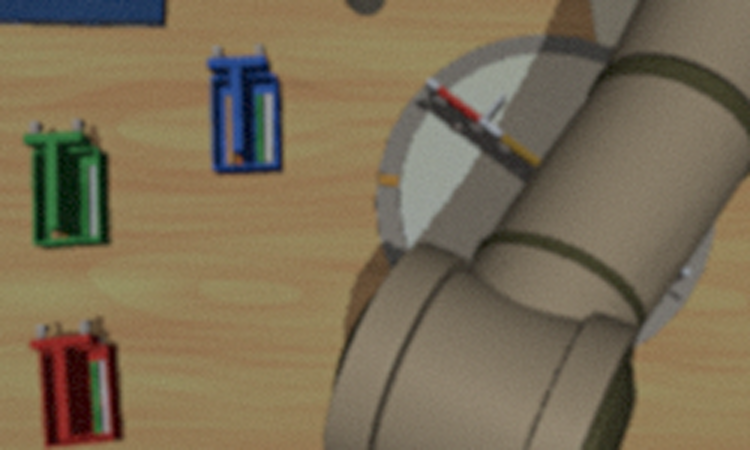

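The side view now puts the panel normal at -36.5°, which agrees with the white mark. All three caddies are visible, with their backs and hooks toward +x. Next I refine the panel face and the caddy poses.

```bash
cat >> h.py <<'E'
BOX={"red":(300,490,230,420),"green":(490,690,260,430),"blue":(590,770,80,235)}
def caddy(p,d,K,E,n,box=None,dz=0):
    box=box or BOX[n]; C=cloud(d,K,E); m=colmask(p,n)&(C[...,2]>80+dz)&(C[...,2]<100+dz)
    m&=(C[...,0]>box[0])&(C[...,0]<box[1])&(C[...,1]>box[2])&(C[...,1]<box[3])
    v,u=np.nonzero(m); q=np.array([ray(a,b,K,E,89+dz)[:2] for a,b in zip(u,v)])
    yaw=np.radians(5)
    for _ in range(4):
        t=np.array([np.cos(yaw),np.sin(yaw)]); s=np.array([-t[1],t[0]]); a=q@t; b=q@s; back=np.percentile(a,98)
        k=(a<back-18); k&=abs(b-np.median(b[k]))<9
        l=cv2.fitLine(q[k].astype(np.float32),cv2.DIST_HUBER,0,.01,.01).ravel(); yaw=np.arctan(l[1]/l[0])
    c=np.median(b[k]); g=lambda x:x*t+c*s
    pl=q[a>back-8]@s
    print(n,len(u),"yaw",np.degrees(yaw).round(1),"front/back",np.percentile(a[k],2).round(1),back.round(1),"len",(back-np.percentile(a[k],2)).round(1),"grip",g(back-60).round(1),"plate lat mid-c",((np.percentile(pl,3)+np.percentile(pl,97))/2-c).round(1),"w",np.ptp(pl).round(1))
E
python3 - <<'E'
from h import *
for nn in ("top","side"):
    f=np.load(nn+"1.npz");p,d,K,E=f["p"],f["d"],f["K"],f["E"]; print(nn)
    for n in BOX: caddy(p,d,K,E,n)
C=cloud(d,K,E); a=np.radians(-36.5); n=np.array([np.cos(a),np.sin(a)]); t=np.array([-n[1],n[0]])
r=C[...,:2]-AX; i=r@n; j=r@t; z=C[...,2]
m=(z>45)&(z<172)&(abs(i)<12)&(abs(j)<160); q=np.c_[i[m],j[m],z[m]]; print(m.sum())
A=np.c_[np.ones(len(q)),q[:,1],q[:,2]-129]
for _ in range(4):
    s=np.linalg.lstsq(A,q[:,0],rcond=None)[0]; e=q[:,0]-A@s; k=abs(e)<2.5*np.median(abs(e))+.2; A,q=A[k],q[k]
print("front face i at z129:",s, "deg",np.degrees(s[1]),e.std())
for c in ("red","yellow","blue","green"):
    mm=m&colmask(p,c)&(z>140); print(c,mm.sum(),"j",(np.percentile(j[mm],[3,97]).mean()).round(1),np.ptp(j[mm]).round(1),"z",np.median(z[mm]).round(1))
print("panel j",np.percentile(j[m],[0.5,99.5]),"ztop",np.percentile(z[m],99))
E
```

```text
top
red 193 yaw 4.1 front/back 347.5 442.6 len 95.1 grip [360.8 319.2] plate lat mid-c 2.2 w 59.9
green 158 yaw 3.4 front/back 551.1 644.9 len 93.7 grip [565.7 340. ] plate lat mid-c 1.3 w 58.1
blue 147 yaw 2.5 front/back 620.3 714.6 len 94.3 grip [648.4 157.4] plate lat mid-c -0.3 w 55.6
side
red 358 yaw 6.3 front/back 353.8 451.9 len 98.1 grip [359.  321.9] plate lat mid-c 2.7 w 62.6
green 279 yaw 3.6 front/back 546.4 646.2 len 99.8 grip [565.4 344.6] plate lat mid-c 2.4 w 59.1
blue 191 yaw 2.0 front/back 613.3 712.1 len 98.8 grip [646.8 161.5] plate lat mid-c 2.8 w 59.3
2929
front face i at z129: [-1.40785211e+00 -3.18475990e-04 -1.22497926e-03] deg -0.018247330121666183 1.6947040427400217
red 51 j 116.6 48.9 z 166.5
yellow 5 j 33.6 33.2 z 167.2
blue 50 j -39.5 49.3 z 167.4
green 40 j -117.9 49.6 z 164.8
panel j [-153.64296866  153.94643368] ztop 170.84119986222723
```

```bash
python3 -c "
from h import *
print(bot.state()['joint_positions'].round(2))
go([(649,159,240,-87.7),(649,159,67,-87.7)])"
```

```text
[ 0.15  0.65  0.29  1.31 -0.19  1.21 -1.77]
t 4.9 pos [ 744.9 -296.4  330. ] yaw y -127.5 F [ 0.7  0.7 -0.9] w 0.502 gf 0.0
[-0.3537, -0.3029, 0.0886] [0.003, -0.001, -0.695]
[-0.354, -0.3033, 0.2616] [0.003, -0.001, -0.695]
```

step_arm([
  [[-0.354,-0.303,0.09],[0,0,-0.695]],
  [[-0.354,-0.303,0.09],[0,0,-0.695]],
  [[-0.354,-0.303,0.09],[0,0,-0.695]],
  [[-0.354,-0.303,0.09],[0,0,-0.695]],
  [[-0.354,-0.303,0.09],[0,0,-0.695]],
  [[-0.354,-0.303,0.09],[0,0,-0.695]],
  [[-0.354,-0.303,0.09],[0,0,-0.695]],
  [[-0.354,-0.303,0.09],[0,0,-0.695]],
  [[-0.354,-0.303,0.09],[0,0,-0.695]],
  [[-0.354,-0.303,0.09],[0,0,-0.695]],
  [[-0.354,-0.303,0.09],[0,0,-0.695]],
  [[-0.354,-0.303,0.09],[0,0,-0.695]],
], grip=0.3)

```text
time_s: 6.1
ee_pos: [645.0, 163.6, 241.3]
tool_rot: [1.0, 0.021, -0.0, 0.0]
force: [-0.2, -0.7, -0.5]
gripper_width: 0.648
grip_force: 0.0
```

```bash
python3 -c "
from h import *
p,d,K,E=snap('side'); caddy(p,d,K,E,'blue')
go([(649,159,67,-87.7)])
p,d,K,E=snap('top'); np.savez('top2.npz',p=p,d=d,K=K,E=E); panel(p,d,K,E)"
```

```text
blue 192 yaw 1.2 front/back 610.8 709.4 len 98.7 grip [646.2 162.1] plate lat mid-c 4.5 w 60.7
t 6.15 pos [645.5 162.3 241.5] yaw y -87.7 F [ 0.2 -0.7  0.1] w 0.648 gf 0.0
[0.0033, 0.0033, 0.1745] [0.001, -0.0, 0.001]
panel n 342 dir -126.42 mean rel [ 1.3 -2.4]
red 31 [645.8 -67.8]
blue 30 [ 552.9 -193.6]
green 20 [ 505.9 -256. ]
```

step_arm([
  [[0.003,0.002,0.05],[0,0,0]],
  [[0.003,0.002,0.1],[0,0,0]],
  [[0.003,0.002,0.14],[0,0,0]],
  [[0.003,0.002,0.16],[0,0,0]],
  [[0.003,0.002,0.1745],[0,0,0]],
  [[0.003,0.002,0.1745],[0,0,0]],
  [[0.003,0.002,0.1745],[0,0,0]],
])

```text
time_s: 6.9
ee_pos: [649.3, 160.9, 67.8]
tool_rot: [1.0, 0.02, 0.001, -0.0]
force: [0.9, -0.1, -1.2]
gripper_width: 0.65
grip_force: 0.0
```

step_arm([
  [[0,0,0],[0,0,0]],
  [[0,0,0],[0,0,0]],
  [[0,0,0],[0,0,0]],
  [[0,0,0],[0,0,0]],
  [[0,0,0],[0,0,0]],
  [[0,0,0],[0,0,0]],
  [[0,0,0],[0,0,0]],
], grip=-1, grip_force=70)

```text
time_s: 7.6
ee_pos: [648.9, 161.4, 67.7]
tool_rot: [1.0, 0.02, 0.0, -0.0]
force: [-1.4, -1.1, 5.3]
gripper_width: 0.109
grip_force: 70.0
```

step_arm([
  [[0,0,-0.02],[0,0,0]],
  [[0,0,-0.05],[0,0,0]],
  [[0,0,-0.1],[0,0,0]],
  [[0,0,-0.14],[0,0,0]],
  [[0,0,-0.14],[0,0,0]],
  [[0,0,-0.14],[0,0,0]],
])

```text
time_s: 8.2
ee_pos: [648.4, 161.8, 207.5]
tool_rot: [1.0, 0.021, 0.001, -0.0]
force: [0.2, -1.1, -3.6]
gripper_width: 0.105
grip_force: 68.8
```

```bash
cat >> h.py <<'E'
PH=-36.5
def place(j,i,z=207.5,ph=None):
    a=np.radians(PH if ph is None else ph); n=np.array([np.cos(a),np.sin(a)]); t=np.array([-n[1],n[0]]); q=AX+i*n+j*t
    return (q[0],q[1],z,np.degrees(a)-90)
E
python3 -c "
from h import *
go([place(-38.7,-123)])"
```

```text
t 8.2 pos [648.4 161.8 207.5] yaw y -87.6 F [ 0.2 -1.1 -3.6] w 0.105 gf 68.83893728256226
[-0.2053, 0.2752, -0.0004] [-0.001, -0.001, 0.678]
```

step_arm([
  [[-0.02,0.0275,0],[0,0,0.06]],
  [[-0.05,0.067,0],[0,0,0.15]],
  [[-0.075,0.1,0],[0,0,0.23]],
  [[-0.1,0.134,0],[0,0,0.31]],
  [[-0.125,0.167,0],[0,0,0.39]],
  [[-0.15,0.2,0],[0,0,0.47]],
  [[-0.175,0.234,0],[0,0,0.55]],
  [[-0.195,0.26,0],[0,0,0.63]],
  [[-0.205,0.275,0],[0,0,0.678]],
  [[-0.205,0.275,0],[0,0,0.678]],
  [[-0.205,0.275,0],[0,0,0.678]],
  [[-0.205,0.275,0],[0,0,0.678]],
])

```text
time_s: 9.4
ee_pos: [455.7, -120.4, 206.4]
tool_rot: [0.95, -0.312, -0.0, -0.0]
force: [0.6, 0.2, -3.3]
gripper_width: 0.104
grip_force: 68.8
```

```bash
python3 - <<'E'
from h import *
go([])
ims=[]
for n in ("top","side"):
    p,d,K,E=snap(n); np.savez(n+"3.npz",p=p,d=d,K=K,E=E); panel(p,d,K,E)
    q=K@(E[:3,:3]@np.array([500,-150,180.])+E[:3,3]); u,v=(q[:2]/q[2]).astype(int); ims.append(cv2.resize(p[v-66:v+66,u-66:u+66],(396,396),interpolation=2)); print(n,u,v)
cv2.imwrite("pics/ins1.png",np.hstack(ims))
E
```

```text
t 9.4 pos [ 455.7 -120.4  206.4] yaw y -126.4 F [ 0.6  0.2 -3.3] w 0.104 gf 68.76773715019226
panel n 332 dir -126.42 mean rel [ 0.3 -3.1]
red 32 [645.7 -68. ]
yellow 3 [ 598.3 -128.5]
blue 32 [ 552.2 -194.4]
green 18 [ 506.3 -255.6]
top 300 224
panel n 657 dir -178.27 mean rel [-31.6  50.4]
red 82 [641.8 -65.9]
yellow 47 [ 598.1 -132.9]
blue 305 [ 463.1 -112.3]
side 319 200
```

View pics/ins1.png

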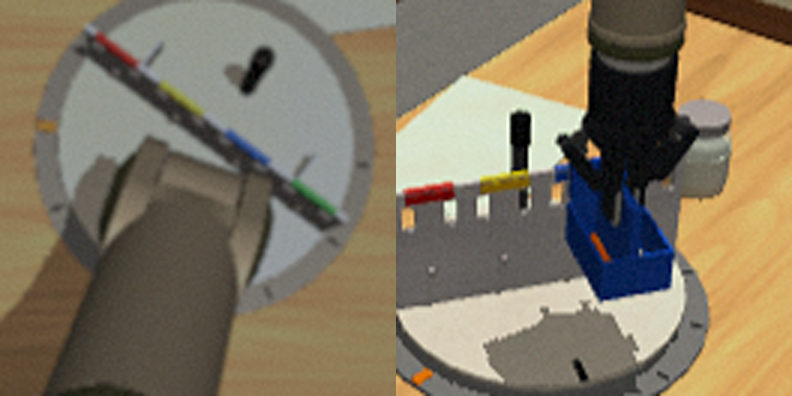

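The top view (left) is hidden by the arm. The side view (right) shows the blue caddy held upright in front of the panel, with its slots and strips visible. I check the held caddy against the panel from the side camera.

```bash
cat >> h.py <<'E'
def held(p,d,K,E,col,dz,box=110,g0=67.7):
    P=np.array(bot.state()["ee_pos"]); a=np.radians(PH); n=np.array([np.cos(a),np.sin(a)]); t=np.array([-n[1],n[0]])
    C=cloud(d,K,E); L=C[...,:2]-P[:2]; i=L@n; j=L@t; z=C[...,2]-dz
    m=colmask(p,col)&(z>20)&(z<97)&(i>-80)&(i<85)&(abs(j)<60)
    mt=m&(z>80); v,u=np.nonzero(mt); q=np.array([ray(x,y,K,E,89+dz)[:2] for x,y in zip(u,v)])-P[:2]; I=q@n; J=q@t
    back=np.percentile(I,98); pl=J[I>back-8]; h=(I<back-14)
    print("TCP i,j",((P[:2]-AX)@n).round(1),((P[:2]-AX)@t).round(1),"z",P[2].round(1),"| caddy top z",np.percentile(z[m],98).round(1),"I rel TCP front/back",np.percentile(I,2).round(1),back.round(1),"plate J",np.percentile(pl,[3,97]).round(1),"handle J",np.median(J[h]).round(1), "slope",np.degrees(np.polyfit(I[h],J[h],1)[0]).round(1),mt.sum())
    # plate front face normal (visible inside) from depth
E
python3 - <<'E'
from h import *
f=np.load("side3.npz"); held(f["p"],f["d"],f["K"],f["E"],"blue",138.7)
E
```

```text
TCP i,j -122.8 -37.2 z 206.6 | caddy top z 91.4 I rel TCP front/back -43.8 52.8 plate J [ 2.3 27.9] handle J -1.0 slope -9.1 61
```

step_arm([
  [[0.01,0.0015,0.03],[0,0,0]],
  [[0.02,0.0015,0.06],[0,0,0]],
  [[0.03,0.0015,0.0605],[0,0,0]],
  [[0.035,0.0015,0.0605],[0,0,0]],
  [[0.035,0.0015,0.0605],[0,0,0]],
  [[0.035,0.0015,0.0605],[0,0,0]],
])

```text
time_s: 10.1
ee_pos: [482.5, -143.4, 147.5]
tool_rot: [0.95, -0.313, 0.001, -0.0]
force: [0.6, 0.1, -1.8]
gripper_width: 0.11
grip_force: 68.9
```

```bash
python3 - <<'E'
from h import *
go([place(-38.7,-80,145.7)])
p,d,K,E=snap("side"); held(p,d,K,E,"blue",78)
q=K@(E[:3,:3]@np.array([500,-150,140.])+E[:3,3]); u,v=(q[:2]/q[2]).astype(int)
cv2.imwrite("pics/ins2.png",cv2.resize(p[v-60:v+60,u-80:u+80],None,fx=5,fy=5,interpolation=2))
E
```

```text
t 10.1 pos [ 482.5 -143.4  147.5] yaw y -126.5 F [ 0.6  0.1 -1.8] w 0.11 gf 68.93461346626282
[0.0075, -0.001, 0.0018] [-0.001, -0.001, 0.0]
TCP i,j -87.8 -39.7 z 147.4 | caddy top z 92.8 I rel TCP front/back -46.8 60.2 plate J [ 1.6 12.7] handle J -1.3 slope -1.9 67
```

View pics/ins2.png

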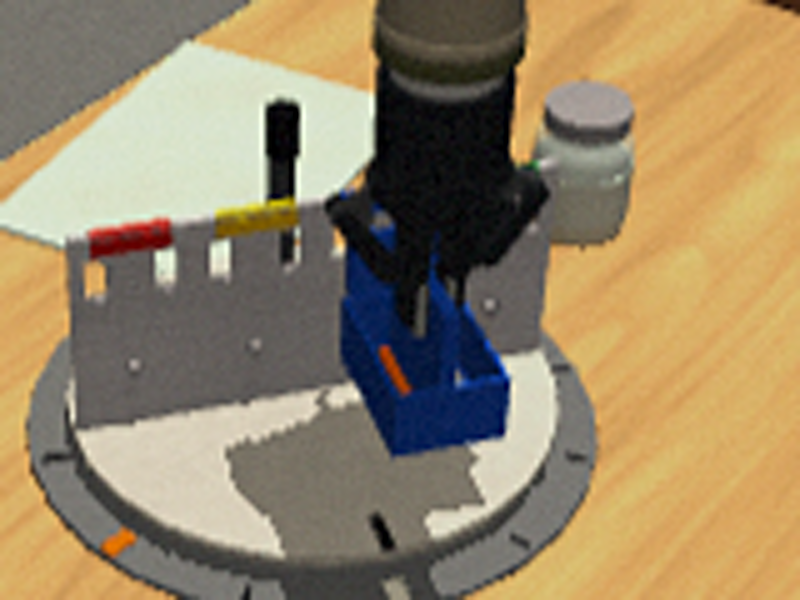

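step_arm([
  [[0.006,-0.0005,0.001],[0,0,0]],
  [[0.012,-0.0005,0.001],[0,0,0]],
  [[0.018,-0.0005,0.001],[0,0,0]],
  [[0.018,-0.0005,0.001],[0,0,0]],
])

```text
time_s: 10.55
ee_pos: [498.0, -154.6, 145.5]
tool_rot: [0.95, -0.313, 0.001, 0.0]
force: [-0.9, -0.3, -2.5]
gripper_width: 0.106
grip_force: 68.9
```

step_arm([
  [[0.002,0,0],[0,0,0]],
  [[0.004,0,0],[0,0,0]],
  [[0.004,0,0],[0,0,0]],
])

```text
time_s: 10.85
ee_pos: [500.2, -156.3, 145.3]
tool_rot: [0.95, -0.313, -0.0, 0.0]
force: [-0.1, 0.1, -3.7]
gripper_width: 0.107
grip_force: 68.9
```

step_arm([
  [[0.001,0,0],[0,0,0]],
  [[0.002,0,0],[0,0,0]],
  [[0.003,0,0],[0,0,0]],
  [[0.003,0,0],[0,0,0]],
])

```text
time_s: 11.25
ee_pos: [500.4, -156.7, 144.9]
tool_rot: [0.95, -0.313, -0.002, -0.0]
force: [-6.8, 5.8, -0.1]
gripper_width: 0.104
grip_force: 69.6
```

step_arm([
  [[0.001,0,0],[0,0,0]],
  [[0.002,0,0],[0,0,0]],
  [[0.002,0,0],[0,0,0]],
  [[0.002,0,0],[0,0,0]],
])

```text
time_s: 11.65
ee_pos: [500.3, -156.8, 144.7]
tool_rot: [0.95, -0.313, -0.004, -0.001]
force: [-10.0, 9.1, 3.8]
gripper_width: 0.105
grip_force: 69.9
```

step_arm([
  [[-0.003,0,0],[0,0,0]],
  [[-0.003,0,0],[0,0,0]],
  [[-0.003,0,0],[0,0,0]],
])

```text
time_s: 11.95
ee_pos: [500.4, -156.6, 145.1]
tool_rot: [0.95, -0.313, -0.002, -0.0]
force: [-4.9, 3.5, -1.4]
gripper_width: 0.109
grip_force: 69.0
```

```bash
python3 - <<'E'
from h import *
go([])
p,d,K,E=snap("top"); panel(p,d,K,E)
p,d,K,E=snap("side"); panel(p,d,K,E); held(p,d,K,E,"blue",77.5)
q=K@(E[:3,:3]@np.array([520,-165,140.])+E[:3,3]); u,v=(q[:2]/q[2]).astype(int)
cv2.imwrite("pics/ins3.png",cv2.resize(p[v-45:v+45,u-60:u+60],None,fx=6,fy=6,interpolation=2))
E
```

```text
t 11.95 pos [ 500.4 -156.6  145.1] yaw y -126.5 F [-4.9  3.5 -1.4] w 0.109 gf 68.99572134017944
panel n 181 dir -125.75 mean rel [20.7 22.6]
red 31 [645.1 -68.1]
yellow 1 [ 603.1 -122.7]
green 12 [ 501.2 -263.5]
panel n 485 dir -139.12 mean rel [ 3.8 33.1]
red 85 [641.5 -65. ]
yellow 46 [ 598.3 -133.7]
blue 68 [ 503.8 -153.4]
green 5 [ 490.1 -271.1]
TCP i,j -65.3 -39.6 z 145.1 | caddy top z 92.5 I rel TCP front/back -44.7 69.9 plate J [ 1.4 11.3] handle J -0.1 slope 1.3 72
```

View pics/ins3.png

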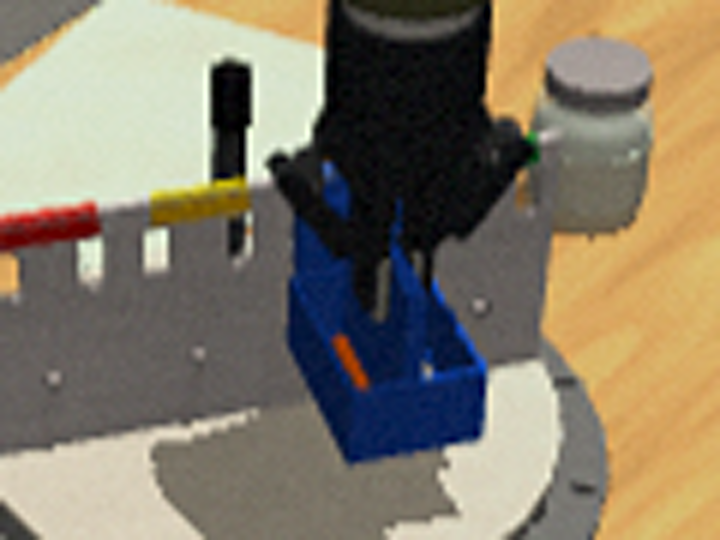

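The caddy's back is flush against the panel and the stand hasn't moved. I press down.

step_arm([
  [[-0.0005,0,0.004],[0,0,0]],
  [[-0.0005,0,0.008],[0,0,0]],
  [[-0.0005,0,0.012],[0,0,0]],
  [[-0.0005,0,0.014],[0,0,0]],
])

```text
time_s: 12.45
ee_pos: [499.9, -156.4, 130.7]
tool_rot: [0.95, -0.313, -0.002, -0.0]
force: [-3.6, 2.9, -4.9]
gripper_width: 0.105
grip_force: 68.5
```

step_arm([
  [[0,0,0.002],[0,0,0]],
  [[0,0,0.004],[0,0,0]],
  [[0,0,0.005],[0,0,0]],
  [[0,0,0.005],[0,0,0]],
])

```text
time_s: 12.85
ee_pos: [500.3, -156.7, 127.3]
tool_rot: [0.95, -0.313, -0.001, -0.0]
force: [-10.3, 5.6, 14.5]
gripper_width: 0.106
grip_force: 71.5
```

step_arm([
  [[0,0,0.002],[0,0,0]],
  [[0,0,0.003],[0,0,0]],
  [[0,0,0.003],[0,0,0]],
])

```text
time_s: 13.15
ee_pos: [499.7, -156.2, 125.7]
tool_rot: [0.95, -0.313, -0.001, -0.001]
force: [-15.8, 9.3, 39.1]
gripper_width: 0.108
grip_force: 76.3
```

step_arm([
  [[-0.0005,0,-0.004],[0,0,0]],
  [[-0.0005,0,-0.004],[0,0,0]],
  [[-0.0005,0,-0.004],[0,0,0]],
])

```text
time_s: 13.45
ee_pos: [500.4, -156.5, 127.3]
tool_rot: [0.95, -0.313, -0.001, -0.0]
force: [-4.8, 3.3, 0.8]
gripper_width: 0.107
grip_force: 69.9
```

step_arm([
  [[0,0,0],[0,0,0]],
  [[0,0,0],[0,0,0]],
  [[0,0,0],[0,0,0]],
  [[0,0,0],[0,0,0]],
  [[0,0,-0.04],[0,0,0]],
  [[0,0,-0.08],[0,0,0]],
  [[-0.05,0,-0.12],[0,0,0]],
  [[-0.1,0,-0.12],[0,0,0]],
], grip=0.2)

```text
time_s: 14.25
ee_pos: [431.9, -104.9, 248.4]
tool_rot: [0.949, -0.314, 0.003, -0.001]
force: [0.5, 1.2, 0.2]
gripper_width: 0.599
grip_force: 0.0
```

```bash
cat >> h.py <<'E'
def hung(n,j):
    p,d,K,E=snap("side"); C=cloud(d,K,E); a=np.radians(PH); nn=np.array([np.cos(a),np.sin(a)]); t=np.array([-nn[1],nn[0]])
    L=C[...,:2]-AX; i=L@nn; J=L@t-j; z=C[...,2]; m=colmask(p,n)&(i<0)&(i>-125)&(abs(J)<45)&(z>40)&(z<185)
    h=m&(abs(J)<9)&(i<-25); mz=np.percentile(z[h],99); r=m&(i<-85); 
    print(n,m.sum(),"handle top z",mz.round(1),"front rim z",np.percentile(z[r],97).round(1),"underside z",np.percentile(z[r],2).round(1),"front i",np.percentile(i[m],1).round(1),"handle J",np.median(J[m&(z>mz-6)&(i<-25)]).round(1))
    panel(p,d,K,E); return p,d,K,E
E
python3 - <<'E'
from h import *
go([]); p,d,K,E=hung("blue",-39)
for n in ("red","green"): caddy(p,d,K,E,n)
q=K@(E[:3,:3]@np.array([520,-165,120.])+E[:3,3]); u,v=(q[:2]/q[2]).astype(int)
cv2.imwrite("pics/h1.png",cv2.resize(p[v-50:v+70,u-80:u+80],None,fx=4,fy=4,interpolation=2))
p,d,K,E=snap("top")
for n in ("red","green"): caddy(p,d,K,E,n)
E
```

```text
t 14.25 pos [ 431.9 -104.9  248.4] yaw y -126.6 F [0.5 1.2 0.2] w 0.599 gf 0.0
blue 1063 handle top z 150.6 front rim z 146.4 underside z 57.2 front i -115.3 handle J -1.0
panel n 500 dir -125.35 mean rel [14.1 19.3]
red 83 [641.2 -65.5]
yellow 45 [ 598.1 -134.7]
blue 57 [ 553.1 -184.1]
green 50 [ 506.8 -248.8]
red 363 yaw 6.4 front/back 354.8 452.8 len 98.0 grip [358.9 322.1] plate lat mid-c 2.0 w 60.5
green 284 yaw 1.9 front/back 536.6 636.3 len 99.8 grip [565.4 344.3] plate lat mid-c 4.3 w 59.8
red 190 yaw 4.6 front/back 350.5 445.3 len 94.8 grip [360.6 319.2] plate lat mid-c 1.7 w 59.9
green 162 yaw 5.3 front/back 561.3 655.5 len 94.2 grip [566.2 341.4] plate lat mid-c -1.3 w 58.1
```

View pics/h1.png

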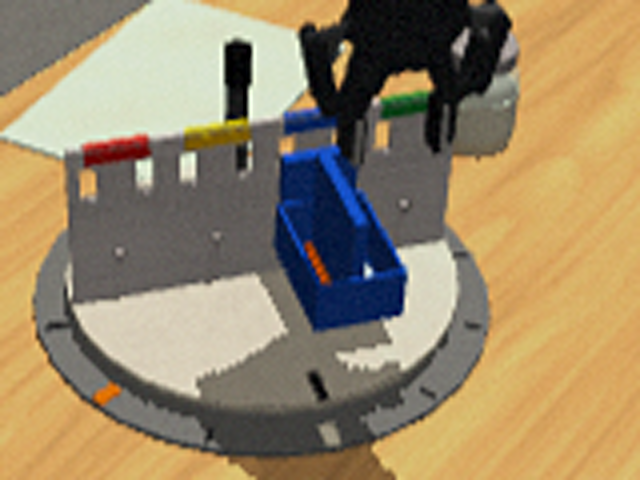

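Blue hangs fully seated: its handle top is at 150.6 mm against 150 expected. Green is next.

```bash
python3 -c "
from h import *
go([(568,343.5,240,-86.4)])"
```

```text
t 14.35 pos [ 425.3 -101.7  246.7] yaw y -126.4 F [ 1.3 -0.6 -0.1] w 0.601 gf 0.0
[-0.1493, -0.443, 0.0075] [-0.002, 0.002, -0.698]
```

step_arm([
  [[-0.149,-0.443,0.0075],[0,0,-0.698]],
  [[-0.149,-0.443,0.0075],[0,0,-0.698]],
  [[-0.149,-0.443,0.0075],[0,0,-0.698]],
  [[-0.149,-0.443,0.0075],[0,0,-0.698]],
  [[-0.149,-0.443,0.0075],[0,0,-0.698]],
  [[-0.149,-0.443,0.0075],[0,0,-0.698]],
  [[-0.149,-0.443,0.0075],[0,0,-0.698]],
  [[-0.149,-0.443,0.0075],[0,0,-0.698]],
  [[-0.149,-0.443,0.0075],[0,0,-0.698]],
  [[-0.149,-0.443,0.0075],[0,0,-0.698]],
  [[-0.149,-0.443,0.0075],[0,0,-0.698]],
  [[-0.149,-0.443,0.0075],[0,0,-0.698]],
])

```text
time_s: 15.55
ee_pos: [573.5, 339.9, 237.6]
tool_rot: [1.0, 0.03, -0.0, 0.001]
force: [-0.1, -0.6, -0.3]
gripper_width: 0.602
grip_force: 0.0
```

```bash
python3 -c "
from h import *
p,d,K,E=snap('side'); caddy(p,d,K,E,'green'); caddy(p,d,K,E,'red')
go([(568,343.5,67.5,-86.4)])"
```

```text
green 281 yaw 3.2 front/back 544.3 643.6 len 99.3 grip [565.  344.8] plate lat mid-c 2.4 w 59.9
red 374 yaw 6.7 front/back 355.9 454.4 len 98.5 grip [359.5 322.3] plate lat mid-c 2.0 w 61.4
t 15.6 pos [573.6 339.  237.9] yaw y -86.6 F [ 0.   0.4 -0.1] w 0.603 gf 0.0
[-0.0053, -0.005, 0.1704] [0.001, 0.0, -0.003]
```

step_arm([
  [[-0.005,-0.005,0.05],[0,0,0]],
  [[-0.005,-0.005,0.1],[0,0,0]],
  [[-0.005,-0.005,0.14],[0,0,0]],
  [[-0.005,-0.005,0.16],[0,0,0]],
  [[-0.005,-0.005,0.1705],[0,0,0]],
  [[-0.005,-0.005,0.1705],[0,0,0]],
  [[-0.005,-0.005,0.1705],[0,0,0]],
])

```text
time_s: 16.3
ee_pos: [569.1, 344.8, 69.0]
tool_rot: [1.0, 0.03, 0.001, -0.0]
force: [-0.6, -0.1, 0.1]
gripper_width: 0.601
grip_force: 0.0
```

step_arm([
  [[0,0,0],[0,0,0]],
  [[0,0,0],[0,0,0]],
  [[0,0,0],[0,0,0]],
  [[0,0,0],[0,0,0]],
  [[0,0,0],[0,0,0]],
  [[0,0,0],[0,0,0]],
  [[0,0,0],[0,0,0]],
], grip=-1, grip_force=70)

```text
time_s: 17.0
ee_pos: [568.6, 345.2, 68.5]
tool_rot: [1.0, 0.03, 0.0, -0.0]
force: [-0.3, -2.6, 6.4]
gripper_width: 0.104
grip_force: 71.1
```

step_arm([
  [[0,0,-0.02],[0,0,0]],
  [[0,0,-0.05],[0,0,0]],
  [[0,0,-0.1],[0,0,0]],
  [[0,0,-0.15],[0,0,0]],
  [[0,0,-0.17],[0,0,0]],
  [[0,0,-0.17],[0,0,0]],
])

```text
time_s: 17.6
ee_pos: [569.5, 346.1, 241.4]
tool_rot: [1.0, 0.03, 0.002, -0.002]
force: [-0.4, -0.5, -3.1]
gripper_width: 0.108
grip_force: 69.8
```

```bash
python3 -c "
from h import *
go([place(-117.5,-123,230)])"
```

```text
t 17.6 pos [569.5 346.1 241.4] yaw y -86.5 F [-0.4 -0.5 -3.1] w 0.108 gf 69.83977675437927
[-0.1938, 0.5202, 0.0087] [-0.005, -0.004, 0.698]
```

step_arm([
  [[-0.008,0.02,0],[0,0,0.027]],
  [[-0.022,0.06,0],[0,0,0.08]],
  [[-0.037,0.1,0],[0,0,0.134]],
  [[-0.052,0.14,0],[0,0,0.188]],
  [[-0.067,0.18,0],[0,0,0.241]],
  [[-0.082,0.22,0],[0,0,0.295]],
  [[-0.097,0.26,0],[0,0,0.349]],
  [[-0.112,0.3,0],[0,0,0.402]],
  [[-0.127,0.34,0],[0,0,0.456]],
  [[-0.142,0.38,0],[0,0,0.51]],
  [[-0.156,0.42,0],[0,0,0.563]],
  [[-0.171,0.46,0],[0,0,0.617]],
])

```text
time_s: 18.8
ee_pos: [424.0, -125.5, 236.6]
tool_rot: [0.961, -0.275, -0.001, 0.0]
force: [0.7, 0.7, -2.5]
gripper_width: 0.104
grip_force: 69.7
```

```bash
python3 -c "
from h import *
go([place(-117.5,-123,230)])"
```

```text
t 18.8 pos [ 424.  -125.5  236.6] yaw y -122.0 F [ 0.7  0.7 -2.5] w 0.104 gf 69.66177463531494
[0.0176, 0.059, 0.0066] [0.001, 0.002, 0.079]
```

step_arm([
  [[0.009,0.03,0.003],[0,0,0.04]],
  [[0.0176,0.059,0.0066],[0,0,0.079]],
  [[0.0176,0.059,0.0066],[0,0,0.079]],
  [[0.0176,0.059,0.0366],[0,0,0.079]],
  [[0.0176,0.059,0.0666],[0,0,0.079]],
  [[0.0176,0.059,0.09],[0,0,0.079]],
  [[0.0176,0.059,0.09],[0,0,0.079]],
])

```text
time_s: 19.5
ee_pos: [407.5, -182.4, 144.8]
tool_rot: [0.95, -0.312, -0.003, 0.0]
force: [0.1, 0.0, -2.0]
gripper_width: 0.104
grip_force: 69.8
```

```bash
python3 -c "
from h import *
go([place(-117.5,-90,146.5)])
p,d,K,E=snap('top');panel(p,d,K,E)
p,d,K,E=snap('side'); held(p,d,K,E,'green',78);panel(p,d,K,E)"
```

```text
t 19.5 pos [ 407.5 -182.4  144.8] yaw y -126.3 F [ 0.1  0.  -2. ] w 0.104 gf 69.76169228553772
[0.0347, 0.0019, -0.0019] [0.002, 0.006, 0.003]
panel n 339 dir -126.41 mean rel [ 0.6 -3. ]
red 31 [645.4 -68.4]
blue 32 [ 552.2 -194.7]
green 21 [ 506.1 -255.9]
TCP i,j -123.1 -115.6 z 147.3 | caddy top z 90.8 I rel TCP front/back -47.2 54.4 plate J [-1.1 29.9] handle J -0.5 slope 0.6 68
panel n 612 dir -137.12 mean rel [-6.5 10.2]
red 82 [641.7 -65.8]
yellow 50 [ 597.7 -133.5]
blue 77 [ 549.2 -190.7]
green 70 [ 488.6 -233.5]
```

step_arm([
  [[0.015,0.0015,0],[0,0,0]],
  [[0.033,0.0015,0],[0,0,0]],
  [[0.04,0.0015,0],[0,0,0]],
  [[0.045,0.0015,0],[0,0,0]],
  [[0.045,0.0015,0],[0,0,0]],
])

```text
time_s: 20.1
ee_pos: [444.9, -211.6, 148.2]
tool_rot: [0.95, -0.312, 0.0, -0.0]
force: [0.1, 0.3, -2.0]
gripper_width: 0.103
grip_force: 69.8
```

```bash
python3 -c "
from h import *
go([place(-117.5,-67,146.5)])"
```

```text
t 20.1 pos [ 444.9 -211.6  148.2] yaw y -126.4 F [ 0.1  0.3 -2. ] w 0.103 gf 69.79178667068481
[0.0103, 0.0007, 0.0017] [-0.0, -0.001, 0.002]
```

step_arm([
  [[0.003,0.0005,0.001],[0,0,0]],
  [[0.006,0.0005,0.001],[0,0,0]],
  [[0.006,0.0005,0.001],[0,0,0]],
])

```text
time_s: 20.4
ee_pos: [449.4, -215.7, 146.7]
tool_rot: [0.95, -0.312, 0.0, 0.0]
force: [0.2, -0.3, -2.2]
gripper_width: 0.11
grip_force: 69.8
```

step_arm([
  [[0.002,0,0],[0,0,0]],
  [[0.004,0,0],[0,0,0]],
  [[0.004,0,0],[0,0,0]],
])

```text
time_s: 20.7
ee_pos: [452.7, -218.1, 146.7]
tool_rot: [0.95, -0.312, 0.0, 0.0]
force: [-0.4, -0.7, -2.5]
gripper_width: 0.108
grip_force: 69.8
```

step_arm([
  [[0.001,0,0],[0,0,0]],
  [[0.002,0,0],[0,0,0]],
  [[0.002,0,0],[0,0,0]],
])

```text
time_s: 21.0
ee_pos: [454.2, -219.2, 146.7]
tool_rot: [0.95, -0.312, 0.0, 0.0]
force: [-0.5, -0.4, -3.3]
gripper_width: 0.102
grip_force: 69.8
```

step_arm([
  [[0.001,0,0],[0,0,0]],
  [[0.001,0,0],[0,0,0]],
])

```text
time_s: 21.2
ee_pos: [455.0, -219.8, 146.7]
tool_rot: [0.95, -0.312, 0.0, 0.0]
force: [0.4, -0.1, -2.1]
gripper_width: 0.107
grip_force: 69.8
```

step_arm([
  [[0.001,0,0],[0,0,0]],
  [[0.001,0,0],[0,0,0]],
])

```text
time_s: 21.4
ee_pos: [455.7, -220.3, 146.7]
tool_rot: [0.95, -0.312, -0.0, 0.0]
force: [0.6, -1.2, -3.8]
gripper_width: 0.107
grip_force: 69.7
```

step_arm([
  [[0.001,0,0],[0,0,0]],
  [[0.001,0,0],[0,0,0]],
])

```text
time_s: 21.6
ee_pos: [455.9, -220.6, 146.6]
tool_rot: [0.95, -0.312, -0.001, -0.0]
force: [-2.7, 1.8, -1.5]
gripper_width: 0.104
grip_force: 70.0
```

Contact is at 3 N. I press down.

step_arm([
  [[0,0,0.004],[0,0,0]],
  [[0,0,0.008],[0,0,0]],
  [[0,0,0.012],[0,0,0]],
  [[0,0,0.015],[0,0,0]],
])

```text
time_s: 22.0
ee_pos: [455.3, -220.3, 130.8]
tool_rot: [0.95, -0.312, -0.001, -0.0]
force: [-1.4, 1.0, -3.8]
gripper_width: 0.105
grip_force: 69.6
```

step_arm([
  [[0,0,0.002],[0,0,0]],
  [[0,0,0.004],[0,0,0]],
  [[0,0,0.005],[0,0,0]],
  [[0,0,0.005],[0,0,0]],
])

```text
time_s: 22.4
ee_pos: [456.5, -221.2, 127.8]
tool_rot: [0.95, -0.312, 0.001, -0.0]
force: [-6.5, 4.4, 15.3]
gripper_width: 0.108
grip_force: 72.7
```

step_arm([
  [[0,0,0.001],[0,0,0]],
  [[0,0,0.002],[0,0,0]],
  [[0,0,0.002],[0,0,0]],
])

```text
time_s: 22.7
ee_pos: [457.2, -221.8, 126.3]
tool_rot: [0.95, -0.312, 0.002, 0.0]
force: [-7.5, 2.5, 20.2]
gripper_width: 0.101
grip_force: 73.8
```

step_arm([
  [[0,0,0.0015],[0,0,0]],
  [[0,0,0.0015],[0,0,0]],
])

```text
time_s: 22.9
ee_pos: [457.3, -222.2, 125.5]
tool_rot: [0.95, -0.312, 0.002, 0.0]
force: [-9.4, 1.9, 30.3]
gripper_width: 0.108
grip_force: 75.9
```

step_arm([
  [[-0.001,0,-0.003],[0,0,0]],
  [[-0.001,0,-0.004],[0,0,0]],
  [[-0.001,0,-0.004],[0,0,0]],
])

```text
time_s: 23.2
ee_pos: [456.2, -220.6, 127.3]
tool_rot: [0.95, -0.312, 0.001, 0.0]
force: [-0.7, -0.1, -2.8]
gripper_width: 0.105
grip_force: 70.4
```

step_arm([
  [[0,0,0],[0,0,0]],
  [[0,0,0],[0,0,0]],
  [[0,0,0],[0,0,0]],
  [[0,0,0],[0,0,0]],
  [[0,0,-0.04],[0,0,0]],
  [[0,0,-0.08],[0,0,0]],
  [[0,0,-0.12],[0,0,0]],
  [[0,0,-0.12],[0,0,0]],
], grip=0.15)

```text
time_s: 24.0
ee_pos: [457.6, -221.5, 251.8]
tool_rot: [0.95, -0.312, 0.004, -0.0]
force: [-0.4, 0.6, -0.5]
gripper_width: 0.577
grip_force: 0.0
```

```bash
python3 - <<'E'
from h import *
hung("green",-117); p,d,K,E=hung("blue",-39); caddy(p,d,K,E,"red")
p,d,K,E=snap("top"); caddy(p,d,K,E,"red"); panel(p,d,K,E)
go([(365,321.5,250,-84.5)])
E
```

```text
green 990 handle top z 151.0 front rim z 146.7 underside z 58.0 front i -115.6 handle J -0.6
panel n 601 dir -126.2 mean rel [2.8 5.2]
red 82 [641.7 -65.9]
yellow 50 [ 598.3 -131.9]
blue 79 [ 549.5 -190.8]
green 67 [ 502.1 -254.1]
blue 1095 handle top z 151.2 front rim z 146.4 underside z 57.7 front i -115.5 handle J -1.1
panel n 581 dir -126.31 mean rel [2.1 4.3]
red 81 [641.8 -65.6]
yellow 50 [ 598.  -132.7]
blue 80 [ 549.4 -190.6]
green 65 [ 502.4 -254.1]
red 365 yaw 6.7 front/back 356.4 454.1 len 97.7 grip [359.1 322.1] plate lat mid-c 2.2 w 61.4
red 184 yaw 4.0 front/back 347.1 442.1 len 95.0 grip [360.8 319.2] plate lat mid-c 2.3 w 59.9
panel n 240 dir -124.59 mean rel [27.4 31. ]
red 31 [645.3 -68.5]
yellow 2 [ 597.3 -129.9]
blue 30 [ 552.4 -194.4]
t 24.15 pos [ 455.5 -220.   247. ] yaw y -126.4 F [ 0.5 -0.1  0.3] w 0.572 gf 0.0
[-0.394, -0.3823, -0.0029] [-0.0, -0.0, -0.731]
```

```bash
python3 -c "
from h import *
go([(520,60,250,-105),(362.3,321.8,250,-84.7)])"
```

```text
t 24.15 pos [ 455.5 -220.   247. ] yaw y -126.4 F [ 0.5 -0.1  0.3] w 0.572 gf 0.0
[-0.1141, -0.2637, -0.0029] [-0.0, -0.0, -0.373]
[-0.3964, -0.381, -0.0029] [-0.0, -0.0, -0.727]
```

step_arm([
  [[-0.114,-0.264,-0.003],[0,0,-0.373]],
  [[-0.114,-0.264,-0.003],[0,0,-0.373]],
  [[-0.114,-0.264,-0.003],[0,0,-0.373]],
  [[-0.114,-0.264,-0.003],[0,0,-0.373]],
  [[-0.114,-0.264,-0.003],[0,0,-0.373]],
  [[-0.114,-0.264,-0.003],[0,0,-0.373]],
  [[-0.396,-0.381,-0.003],[0,0,-0.727]],
  [[-0.396,-0.381,-0.003],[0,0,-0.727]],
  [[-0.396,-0.381,-0.003],[0,0,-0.727]],
  [[-0.396,-0.381,-0.003],[0,0,-0.727]],
  [[-0.396,-0.381,-0.003],[0,0,-0.727]],
  [[-0.396,-0.381,-0.003],[0,0,-0.727]],
])

```text
time_s: 25.35
ee_pos: [363.9, 317.7, 248.8]
tool_rot: [0.999, 0.046, -0.001, 0.001]
force: [2.4, 0.5, 0.5]
gripper_width: 0.574
grip_force: 0.0
```

step_arm([
  [[0,0,0],[0,0,0]],
])

```text
time_s: 25.45
ee_pos: [361.4, 322.4, 248.8]
tool_rot: [0.999, 0.051, -0.002, -0.0]
force: [0.9, -0.6, 0.7]
gripper_width: 0.573
grip_force: 0.0
```

```bash
python3 -c "
from h import *
p,d,K,E=snap('side'); caddy(p,d,K,E,'red')
print(bot.state()['joint_positions'].round(2))
go([(362.3,321.8,67.5,-84.7)])"
```

```text
red 349 yaw 6.3 front/back 355.0 452.0 len 96.9 grip [358.2 321.9] plate lat mid-c 2.5 w 61.4
[-0.84  0.3   0.    2.13 -0.    0.71 -2.31]
t 25.5 pos [363.2 319.3 248.7] yaw y -84.3 F [ 0.5 -1.8 -1.1] w 0.572 gf 0.0
[-0.0001, -0.0027, 0.1812] [0.001, 0.003, 0.006]
```

step_arm([
  [[0,-0.001,0.05],[0,0,0]],
  [[0,-0.001,0.1],[0,0,0]],
  [[0,-0.001,0.15],[0,0,0]],
  [[0,-0.001,0.17],[0,0,0]],
  [[0,-0.001,0.181],[0,0,0]],
  [[0,-0.001,0.181],[0,0,0]],
  [[0,-0.001,0.181],[0,0,0]],
])

```text
time_s: 26.2
ee_pos: [366.1, 317.4, 69.7]
tool_rot: [0.999, 0.045, 0.0, 0.0]
force: [0.6, -0.0, 0.2]
gripper_width: 0.574
grip_force: 0.0
```

step_arm([
  [[0,0,0],[0,0,0]],
  [[0,0,0],[0,0,0]],
  [[0,0,0],[0,0,0]],
  [[0,0,0],[0,0,0]],
  [[0,0,0],[0,0,0]],
  [[0,0,0],[0,0,0]],
  [[0,0,0],[0,0,0]],
], grip=-1, grip_force=70)

```text
time_s: 26.9
ee_pos: [365.9, 318.4, 70.0]
tool_rot: [0.999, 0.046, 0.001, -0.001]
force: [0.3, 1.2, 8.1]
gripper_width: 0.108
grip_force: 70.7
```

step_arm([
  [[0,0,-0.02],[0,0,0]],
  [[0,0,-0.05],[0,0,0]],
  [[0,0,-0.1],[0,0,0]],
  [[0,0,-0.14],[0,0,0]],
  [[0,0,-0.14],[0,0,0]],
  [[0,0,-0.14],[0,0,0]],
])

```text
time_s: 27.5
ee_pos: [365.6, 317.8, 209.9]
tool_rot: [0.999, 0.046, 0.001, -0.001]
force: [0.4, -0.3, -2.5]
gripper_width: 0.099
grip_force: 69.3
```

```bash
python3 -c "
from h import *
go([place(116.5,-123,207)])"
```

```text
t 27.5 pos [365.6 317.8 209.9] yaw y -84.7 F [ 0.4 -0.3 -2.5] w 0.099 gf 69.28904414176941
[0.1517, 0.3298, 0.0027] [-0.002, -0.001, 0.729]
```

step_arm([
  [[0.012,0.026,0],[0,0,0.058]],
  [[0.03,0.066,0],[0,0,0.146]],
  [[0.05,0.108,0],[0,0,0.24]],
  [[0.068,0.148,0],[0,0,0.328]],
  [[0.087,0.19,0],[0,0,0.42]],
  [[0.106,0.23,0],[0,0,0.51]],
  [[0.124,0.27,0],[0,0,0.598]],
  [[0.142,0.31,0],[0,0,0.685]],
  [[0.1517,0.33,0.002],[0,0,0.729]],
  [[0.1517,0.33,0.02],[0,0,0.729]],
  [[0.1517,0.33,0.04],[0,0,0.729]],
  [[0.1517,0.33,0.06],[0,0,0.729]],
])

```text
time_s: 28.7
ee_pos: [545.7, 2.6, 146.5]
tool_rot: [0.95, -0.313, -0.001, 0.001]
force: [1.3, -0.1, -3.7]
gripper_width: 0.104
grip_force: 69.1
```

step_arm([
  [[0,0,0],[0,0,0]],
  [[0,0,0],[0,0,0]],
])

```text
time_s: 28.9
ee_pos: [546.0, 2.9, 148.0]
tool_rot: [0.95, -0.313, -0.001, 0.001]
force: [0.6, 0.3, -0.8]
gripper_width: 0.107
grip_force: 68.9
```

```bash
python3 -c "
from h import *
go([place(116.5,-80,148)])
p,d,K,E=snap('top');panel(p,d,K,E)
p,d,K,E=snap('side'); held(p,d,K,E,'red',78);panel(p,d,K,E)
caddy(p,d,K,E,'red')"
```

```text
t 28.9 pos [546.    2.9 148. ] yaw y -126.5 F [ 0.6  0.3 -0.8] w 0.107 gf 68.87205719947815
[0.0435, -0.0008, -0.0001] [0.003, 0.002, -0.0]
panel n 345 dir -124.56 mean rel [-1.7 -1.5]
red 38 [630.2 -63.6]
blue 30 [ 551.9 -194.7]
green 21 [ 504.6 -257.4]
TCP i,j -122.8 116.4 z 149.4 | caddy top z 92.9 I rel TCP front/back -51.1 48.9 plate J [-14.7  15.9] handle J -2.3 slope -4.2 79
panel n 483 dir 67.43 mean rel [-17.6  -2.6]
red 43 [596.8 -24.2]
yellow 24 [ 591.8 -142.8]
blue 80 [ 549.8 -190.2]
green 68 [ 502. -254.]Traceback (most recent call last):
  File "<string>", line 6, in <module>
    caddy(p,d,K,E,'red')
    ~~~~~^^^^^^^^^^^^^^^
  File "h.py", line 50, in caddy
    t=np.array([np.cos(yaw),np.sin(yaw)]); s=np.array([-t[1],t[0]]); a=q@t; b=q@s; back=np.percentile(a,98)
                                                                       ~^~
ValueError: matmul: Input operand 1 has a mismatch in its core dimension 0, with gufunc signature (n?,k),(k,m?)->(n?,m?) (size 2 is different from 0)
```

step_arm([
  [[0.015,0,0],[0,0,0]],
  [[0.03,0,0],[0,0,0]],
  [[0.04,0,0],[0,0,0]],
  [[0.045,0,0],[0,0,0]],
  [[0.045,0,0],[0,0,0]],
])

```text
time_s: 29.5
ee_pos: [583.8, -24.6, 149.3]
tool_rot: [0.949, -0.314, 0.0, 0.0]
force: [0.4, 0.2, -1.8]
gripper_width: 0.109
grip_force: 69.1
```

step_arm([
  [[0.003,0,0],[0,0,0]],
  [[0.006,0,0],[0,0,0]],
  [[0.006,0,0],[0,0,0]],
])

```text
time_s: 29.8
ee_pos: [588.1, -27.3, 149.3]
tool_rot: [0.95, -0.313, 0.0, 0.0]
force: [-0.1, 0.6, -1.7]
gripper_width: 0.107
grip_force: 69.1
```

step_arm([
  [[0.003,0,0],[0,0,0]],
  [[0.006,0,0],[0,0,0]],
  [[0.006,0,0],[0,0,0]],
])

```text
time_s: 30.1
ee_pos: [593.1, -31.1, 149.3]
tool_rot: [0.95, -0.313, 0.0, 0.0]
force: [-0.5, -0.7, -1.2]
gripper_width: 0.106
grip_force: 69.1
```

step_arm([
  [[0.001,0,0.001],[0,0,0]],
  [[0.003,0,0.001],[0,0,0]],
  [[0.003,0,0.001],[0,0,0]],
])

```text
time_s: 30.4
ee_pos: [595.3, -32.8, 148.2]
tool_rot: [0.95, -0.313, 0.0, 0.0]
force: [-0.3, -0.4, -2.4]
gripper_width: 0.105
grip_force: 69.1
```

step_arm([
  [[0.001,0,0],[0,0,0]],
  [[0.001,0,0],[0,0,0]],
])

```text
time_s: 30.6
ee_pos: [596.0, -33.3, 148.2]
tool_rot: [0.95, -0.313, 0.0, 0.0]
force: [0.6, -0.5, -1.9]
gripper_width: 0.104
grip_force: 69.1
```

step_arm([
  [[0.001,0,0],[0,0,0]],
  [[0.001,0,0],[0,0,0]],
])

```text
time_s: 30.8
ee_pos: [596.8, -33.9, 148.3]
tool_rot: [0.95, -0.313, 0.0, 0.0]
force: [-0.1, 0.7, -0.8]
gripper_width: 0.106
grip_force: 69.1
```

step_arm([
  [[0.001,0,0],[0,0,0]],
  [[0.001,0,0],[0,0,0]],
])

```text
time_s: 31.0
ee_pos: [597.7, -34.5, 148.3]
tool_rot: [0.95, -0.313, 0.0, 0.0]
force: [0.3, 0.7, -2.1]
gripper_width: 0.108
grip_force: 69.1
```

step_arm([
  [[0.001,0,0],[0,0,0]],
  [[0.001,0,0],[0,0,0]],
])

```text
time_s: 31.2
ee_pos: [598.3, -35.0, 148.2]
tool_rot: [0.95, -0.313, -0.0, -0.0]
force: [-0.4, 0.7, -0.5]
gripper_width: 0.104
grip_force: 69.1
```

step_arm([
  [[0.001,0,0],[0,0,0]],
  [[0.001,0,0],[0,0,0]],
])

```text
time_s: 31.4
ee_pos: [598.6, -35.2, 148.1]
tool_rot: [0.95, -0.313, -0.001, -0.0]
force: [-2.8, 3.7, -0.4]
gripper_width: 0.105
grip_force: 69.4
```

```bash
python3 - <<'E'
from h import *
go([])
p,d,K,E=snap("top"); panel(p,d,K,E)
p,d,K,E=snap("side"); held(p,d,K,E,"red",78.5);panel(p,d,K,E)
q=K@(E[:3,:3]@np.array([610,-70,130.])+E[:3,3]); u,v=(q[:2]/q[2]).astype(int)
cv2.imwrite("pics/ins4.png",cv2.resize(p[v-45:v+45,u-60:u+60],None,fx=6,fy=6,interpolation=2))
E
```

```text
t 31.4 pos [598.6 -35.2 148.1] yaw y -126.5 F [-2.8  3.7 -0.4] w 0.105 gf 69.37055826187134
panel n 279 dir -127.23 mean rel [-16.9 -27. ]
red 2 [620.2 -89.5]
yellow 1 [ 591.6 -137.1]
blue 31 [ 552.1 -194.4]
green 20 [ 504.8 -256.7]
TCP i,j -58.6 116.4 z 148.1 | caddy top z 92.5 I rel TCP front/back -50.8 65.2 plate J [ 8.2 18.7] handle J -1.7 slope 0.9 85
panel n 516 dir 68.36 mean rel [-15.    7.3]
red 87 [599.8 -31.3]
yellow 17 [ 589.9 -146.6]
blue 79 [ 549.5 -190. ]
green 69 [ 502.  -253.6]
```

View pics/ins4.png

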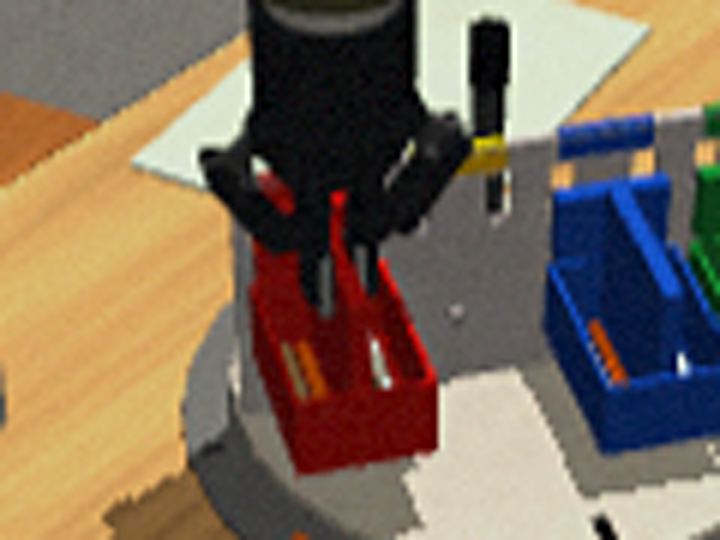

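Red is flush at its place and the panel is unmoved, so I press it down.

step_arm([
  [[-0.0005,0,0.004],[0,0,0]],
  [[-0.0005,0,0.008],[0,0,0]],
  [[-0.0005,0,0.012],[0,0,0]],
  [[-0.0005,0,0.015],[0,0,0]],
])

```text
time_s: 31.9
ee_pos: [597.9, -35.0, 132.2]
tool_rot: [0.95, -0.313, -0.001, 0.0]
force: [-2.1, 0.9, -2.9]
gripper_width: 0.104
grip_force: 68.9
```

step_arm([
  [[0,0,0.002],[0,0,0]],
  [[0,0,0.004],[0,0,0]],
  [[0,0,0.005],[0,0,0]],
  [[0,0,0.005],[0,0,0]],
])

```text
time_s: 32.3
ee_pos: [599.0, -35.4, 129.7]
tool_rot: [0.95, -0.314, 0.001, -0.0]
force: [-8.1, 1.9, 14.9]
gripper_width: 0.104
grip_force: 71.8
```

step_arm([
  [[0,0,0.001],[0,0,0]],
  [[0,0,0.002],[0,0,0]],
  [[0,0,0.002],[0,0,0]],
])

```text
time_s: 32.6
ee_pos: [600.2, -35.8, 129.0]
tool_rot: [0.949, -0.314, 0.002, -0.001]
force: [-8.2, 4.0, 25.5]
gripper_width: 0.104
grip_force: 73.7
```

step_arm([
  [[0,0,0.001],[0,0,0]],
  [[0,0,0.001],[0,0,0]],
])

```text
time_s: 32.8
ee_pos: [600.7, -35.9, 128.4]
tool_rot: [0.949, -0.314, 0.003, -0.001]
force: [-7.9, 2.7, 28.2]
gripper_width: 0.105
grip_force: 74.4
```

step_arm([
  [[-0.001,0,-0.003],[0,0,0]],
  [[-0.001,0,-0.004],[0,0,0]],
  [[-0.001,0,-0.004],[0,0,0]],
])

```text
time_s: 33.1
ee_pos: [598.5, -35.0, 129.4]
tool_rot: [0.95, -0.313, 0.001, -0.0]
force: [-0.7, 0.7, 4.5]
gripper_width: 0.109
grip_force: 70.2
```

step_arm([
  [[0,0,0],[0,0,0]],
  [[0,0,0],[0,0,0]],
  [[0,0,0],[0,0,0]],
  [[0,0,0],[0,0,0]],
  [[0,0,-0.04],[0,0,0]],
  [[0,0,-0.08],[0,0,0]],
  [[0,0,-0.12],[0,0,0]],
  [[0,0,-0.12],[0,0,0]],
], grip=0.15)

```text
time_s: 33.9
ee_pos: [600.5, -35.2, 254.4]
tool_rot: [0.95, -0.313, 0.004, -0.001]
force: [0.9, -0.1, 0.4]
gripper_width: 0.571
grip_force: 0.0
```

```bash
python3 - <<'E'
from h import *
hung("red",117);hung("green",-117); p,d,K,E=hung("blue",-39)
C=cloud(d,K,E); m=(p.max(2)<60)&(abs(C[...,2]-185)<12)&(np.hypot(*(C[...,:2]-AX).transpose(2,0,1))<110); print("post side",m.sum(),C[m].mean(0) if m.sum() else 0)
q=place(0,75,242); print(q); go([q[:3]+(q[3],)])
E
```

```text
red 1098 handle top z 151.6 front rim z 145.6 underside z 58.1 front i -115.4 handle J -1.7
panel n 587 dir -126.39 mean rel [1.8 3.6]
red 80 [641.3 -66. ]
yellow 45 [ 598.2 -134.3]
blue 81 [ 549.5 -190.2]
green 66 [ 502.7 -253.6]
green 992 handle top z 152.1 front rim z 145.4 underside z 58.5 front i -115.0 handle J -0.7
panel n 590 dir -126.33 mean rel [2.5 4.4]
red 82 [641.4 -65.8]
yellow 43 [ 599.2 -133.7]
blue 79 [ 549.5 -190.4]
green 68 [ 502.5 -252.8]
blue 1103 handle top z 150.5 front rim z 146.4 underside z 57.8 front i -115.1 handle J -1.3
panel n 595 dir -126.22 mean rel [2.5 5.1]
red 80 [641.5 -66.2]
yellow 47 [ 598.6 -133.3]
blue 79 [ 549.7 -190.5]
green 68 [ 502.9 -253.3]
post side 53 [ 632.90092065 -203.556342    186.46042552]
(np.float64(636.7892645462913), np.float64(-208.2117090063506), 242, np.float64(-126.5))
t 34.05 pos [597.6 -34.6 248.9] yaw y -126.5 F [ 0.   0.2 -0.3] w 0.571 gf 0.0
[0.1347, 0.1163, 0.0069] [0.0, 0.0, 0.0]
```

All three are seated, with handle tops at about 151 mm. Now to the post.

step_arm([
  [[0.045,0.039,0],[0,0,0]],
  [[0.09,0.078,0],[0,0,0]],
  [[0.135,0.116,0],[0,0,0]],
  [[0.135,0.116,0.007],[0,0,0]],
  [[0.135,0.116,0.007],[0,0,0]],
  [[0.135,0.116,0.007],[0,0,0]],
], grip=0.04)

```text
time_s: 34.65
ee_pos: [636.6, -208.3, 240.2]
tool_rot: [0.949, -0.314, -0.002, 0.0]
force: [0.6, 1.8, -0.2]
gripper_width: 0.519
grip_force: 0.0
```

```bash
python3 - <<'E'
from h import *
go([place(0,75,191)])
p,d,K,E=snap("side"); cv2.imwrite("pics/s5.png",cv2.resize(p[120:240,230:390],None,fx=4,fy=4))
E
```

```text
t 34.65 pos [ 636.6 -208.3  240.2] yaw y -126.6 F [ 0.6  1.8 -0.2] w 0.519 gf 0.0
[0.0003, -0.0003, 0.0492] [0.001, 0.003, -0.001]
```

View pics/s5.png

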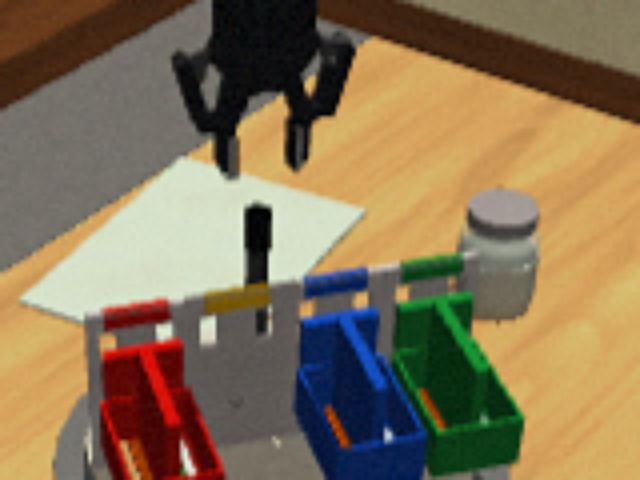

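The fingers straddle the post. Turning a further 60° in this wrist pose would exceed the j7 limit, so I first flip the gripper by half a turn.

step_arm([
  [[0,0,0],[0,0,-1.6]],
  [[0,0,0],[0,0,-1.6]],
  [[0,0,0],[0,0,-1.6]],
  [[0,0,0],[0,0,-1.6]],
  [[0,0,0],[0,0,-1.6]],
  [[0,0,0],[0,0,-1.6]],
  [[0,0,0],[0,0,-1.6]],
  [[0,0,0],[0,0,-1.6]],
  [[0,0,0],[0,0,-1.6]],
  [[0,0,0],[0,0,-1.6]],
  [[0,0,0],[0,0,-1.6]],
  [[0,0,0],[0,0,-1.6]],
])

```text
time_s: 35.9
ee_pos: [637.4, -206.2, 242.1]
tool_rot: [0.885, 0.465, 0.0, -0.001]
force: [-0.4, 0.3, -0.0]
gripper_width: 0.522
grip_force: 0.0
```

step_arm([
  [[0,0,0],[0,0,-1.54]],
  [[0,0,0],[0,0,-1.54]],
  [[0,0,0],[0,0,-1.54]],
  [[0,0,0],[0,0,-1.54]],
  [[0,0,0],[0,0,-1.54]],
  [[0,0,0],[0,0,-1.54]],
  [[0,0,0],[0,0,-1.54]],
  [[0,0,0],[0,0,-1.54]],
  [[0,0,0],[0,0,-1.54]],
  [[0,0,0],[0,0,-1.54]],
  [[0,0,0],[0,0,-1.54]],
  [[0,0,0],[0,0,-1.54]],
])

```text
time_s: 37.1
ee_pos: [637.4, -207.1, 242.0]
tool_rot: [0.314, 0.949, 0.0, -0.0]
force: [0.3, 0.8, 0.6]
gripper_width: 0.523
grip_force: 0.0
```

```bash
python3 - <<'E'
from h import *
q=place(0,75,191); go([q[:3]+(q[3]+180,)]); print(bot.state()["joint_positions"].round(2))
E
```

```text
t 37.1 pos [ 637.4 -207.1  242. ] yaw y 53.3 F [0.3 0.8 0.6] w 0.523 gf 0.0
[-0.0002, -0.0013, 0.051] [0.0, -0.001, -0.003]
[ 0.63  0.6  -0.63  1.71  0.42  0.97  0.77]
```

step_arm([
  [[0,-0.001,0.03],[0,0,0]],
  [[0,-0.001,0.051],[0,0,0]],
  [[0,-0.001,0.051],[0,0,0]],
])

```text
time_s: 37.4
ee_pos: [635.3, -208.2, 188.5]
tool_rot: [0.315, 0.949, -0.0, -0.002]
force: [0.2, 0.4, 0.0]
gripper_width: 0.518
grip_force: 0.0
```

step_arm([
  [[0,0,0],[0,0,0]],
  [[0,0,0],[0,0,0]],
  [[0,0,0],[0,0,0]],
], grip=-0.34, grip_force=20)

```text
time_s: 37.7
ee_pos: [637.5, -208.9, 192.5]
tool_rot: [0.314, 0.949, 0.0, 0.001]
force: [0.1, 0.3, -0.3]
gripper_width: 0.333
grip_force: 0.0
```

step_arm([
  [[0.0001,-0.0039,0],[0,0,0.052]],
  [[0.0006,-0.0091,0],[0,0,0.122]],
  [[0.0014,-0.0143,0],[0,0,0.192]],
  [[0.0026,-0.0194,0],[0,0,0.262]],
  [[0.0041,-0.0244,0],[0,0,0.332]],
  [[0.0059,-0.0293,0],[0,0,0.401]],
  [[0.008,-0.0338,0],[0,0,0.468]],
  [[0.01,-0.0375,0],[0,0,0.524]],
  [[0.0125,-0.0415,0],[0,0,0.586]],
  [[0.0151,-0.0451,0],[0,0,0.646]],
  [[0.0175,-0.0482,0],[0,0,0.698]],
  [[0.0175,-0.0482,0],[0,0,0.698]],
])

```text
time_s: 38.9
ee_pos: [594.4, -237.2, 192.2]
tool_rot: [0.62, 0.785, 0.0, 0.001]
force: [-0.4, 0.1, -1.2]
gripper_width: 0.328
grip_force: 0.0
```

```bash
python3 - <<'E'
from h import *
go([place(0,75,191,PH-62)[:3]+(PH-62+90,)]);
p,d,K,E=snap("side"); panel(p,d,K,E);p,d,K,E=snap("top"); panel(p,d,K,E)
E
```

```text
t 38.9 pos [ 594.4 -237.2  192.2] yaw y 13.4 F [-0.4  0.1 -1.2] w 0.328 gf 0.0
[0.0062, -0.0283, 0.0012] [0.001, 0.001, 0.381]
panel n 591 dir -166.4 mean rel [-5.7 -0.8]
red 72 [ 686.9 -130.8]
yellow 29 [ 615.3 -151.3]
blue 71 [ 536.7 -167.1]
green 52 [ 459.8 -183.8]
panel n 298 dir -166.23 mean rel [-2.9 -2.2]
red 27 [ 693.6 -134.1]
yellow 7 [ 611.4 -153.5]
blue 29 [ 538.2 -171.8]
green 18 [ 463.9 -189.6]
```

step_arm([
  [[0.0003,-0.006,0],[0,0,0.08]],
  [[0.001,-0.012,0],[0,0,0.16]],
  [[0.0022,-0.018,0],[0,0,0.243]],
  [[0.0035,-0.0225,0],[0,0,0.305]],
  [[0.0049,-0.0265,0],[0,0,0.36]],
  [[0.0049,-0.0265,0],[0,0,0.36]],
  [[0.0049,-0.0265,0],[0,0,0.36]],
])

```text
time_s: 39.7
ee_pos: [567.4, -238.8, 191.5]
tool_rot: [0.749, 0.662, 0.0, 0.0]
force: [0.8, -0.1, 0.2]
gripper_width: 0.331
grip_force: 0.2
```

```bash
python3 - <<'E'
from h import *
go([]);
p,d,K,E=snap("side"); panel(p,d,K,E);p,d,K,E=snap("top"); panel(p,d,K,E)
E
```

```text
t 39.7 pos [ 567.4 -238.8  191.5] yaw y -7.1 F [ 0.8 -0.1  0.2] w 0.331 gf 0.16792309004813433
panel n 505 dir 173.04 mean rel [-12.7   0.5]
red 56 [ 691.6 -172.3]
yellow 13 [ 614.5 -164.1]
blue 66 [ 533.7 -153.7]
green 64 [ 459.2 -144.9]
panel n 268 dir 173.52 mean rel [-1.1 -0.4]
red 24 [ 693.9 -175.8]
blue 26 [ 537. -158.]
green 18 [ 461.6 -149.3]
```

step_arm([
  [[0,0,0],[0,0,0]],
  [[0,0,0],[0,0,0]],
  [[0,0,-0.03],[0,0,0]],
  [[0,0,-0.07],[0,0,0]],
  [[0,0,-0.12],[0,0,0]],
  [[-0.05,0,-0.17],[0,0,0]],
  [[-0.1,0,-0.2],[0,0,0]],
  [[-0.15,0,-0.2],[0,0,0]],
  [[-0.15,0,-0.2],[0,0,0]],
  [[-0.15,0,-0.2],[0,0,0]],
], grip=0.04)

```text
time_s: 40.8
ee_pos: [546.5, -392.7, 391.5]
tool_rot: [0.752, 0.659, -0.001, 0.001]
force: [-0.1, -0.2, -1.0]
gripper_width: 0.521
grip_force: 0.0
```

```bash
python3 - <<'E'
import h
from h import *
go([]);
h.PH=-96.5
hung("red",117);hung("blue",-39); p,d,K,E=hung("green",-117)
q=K@(E[:3,:3]@np.array([570,-160,80.])+E[:3,3]); u,v=(q[:2]/q[2]).astype(int)
cv2.imwrite("pics/fin.png",cv2.resize(p[v-75:v+75,u-90:u+110],None,fx=4,fy=4,interpolation=2))
E
```

```text
t 40.8 pos [ 546.5 -392.7  391.5] yaw y -7.6 F [-0.1 -0.2 -1. ] w 0.521 gf 0.0
red 1114 handle top z 151.0 front rim z 144.4 underside z 56.3 front i -114.2 handle J -3.7
panel n 516 dir 172.91 mean rel [-12.9   0.5]
red 58 [ 690.8 -171.9]
yellow 35 [ 616.2 -167. ]
blue 73 [ 534.9 -154.6]
green 78 [ 460.2 -146.7]
blue 1048 handle top z 150.3 front rim z 146.7 underside z 57.8 front i -114.8 handle J -1.9
panel n 516 dir 172.9 mean rel [-13.5   0.6]
red 56 [ 692.3 -172.4]
yellow 37 [ 615.7 -166.6]
blue 74 [ 535.  -154.7]
green 74 [ 460.2 -147.2]
green 1306 handle top z 151.0 front rim z 145.8 underside z 59.1 front i -114.5 handle J -1.7
panel n 512 dir 173.01 mean rel [-12.9   0.4]
red 56 [ 691.2 -172.3]
yellow 32 [ 616.8 -167.5]
blue 72 [ 535.2 -154.8]
green 76 [ 460.2 -146.3]
```

View pics/fin.png

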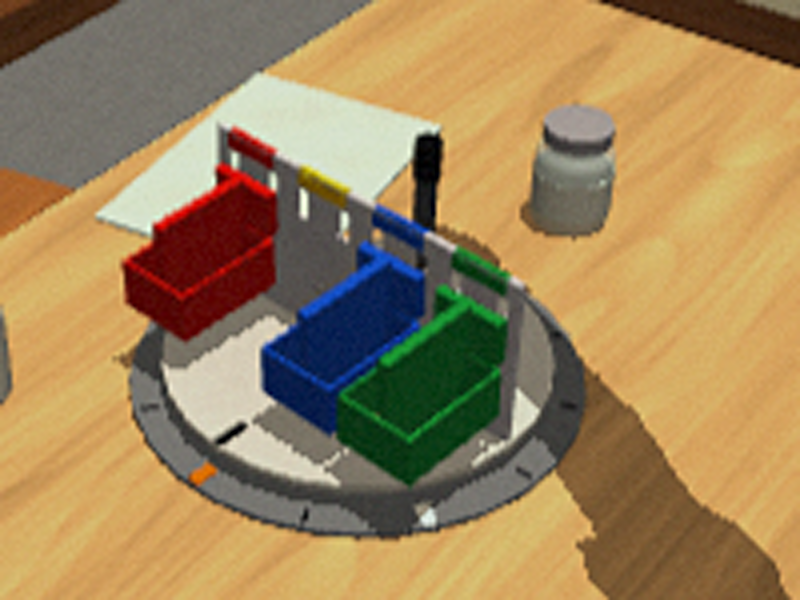

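The pointer (230,433) rests at the orange mark (203,473). All three caddies hang at their own colours, and the jar and glue are untouched.

```bash
python3 -c "
from h import *
print(bot.sign_off())"
```

```text
the job is handed in; nothing more can be done
None
```

The job is handed in (no verdict was shown): by the last camera check, red, blue and green hang fully seated at their own colours (no yellow caddy was on the table), the pointer rests at the orange mark, and I kept clear of the jar and glue bottle.

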